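Hang the vial holder in the rinse tank and load it

ROBOT

A 6-joint arm with a two-finger parallel gripper is mounted at the origin on a cart in front of the work surface, level with it; the furniture and walls round the work are solid. World frame = base frame: x ahead of the robot, y to its left, z up, the work surface at z = 0. Lengths are in mm, angles in degrees, forces in N, time in s.
With the tool pointing down it reaches from about 300 to 850 mm from the base axis. Payload 4.2 kg.
Tool frame: the origin (TCP) lies on the centre line of the jaws, within the pads' length; the fingertips stand 14 mm ahead of it and the grasp point (between the pads) lies 5 mm behind it (env.finger_overhang is the z of the fingertips in the tool frame, in mm); z points along the fingers, y is the line along which they close (so a half turn about z gives the same grasp; the last joint's range is limited). The gripper opens to 91 mm and grips with 3 to 60 N. Pads are 32 mm wide; open, the fingers measure 118 mm over their backs; the gripper's body (76 mm by 178 mm) begins 60 mm behind the grasp point.
Start: joints at [64.859, 18.312, 89.639, -0, 72.044, -1.146], TCP at [233.836, 525.321, 227.976] pointing down, gripper open.
Joint ranges: [-177.97, 177.97], [-48.28, 115.42], [12.27, 149.76], [-77.06, 257.06], [2.81, 150.46], [-146.56, 146.56]. Speed limits (degrees/s): [147.25, 147.25, 180, 180, 180, 180].

INTERFACE

Orientations are given as [roll, pitch, yaw] about the fixed x, y, z axes, in that order (R = Rz(yaw) Ry(pitch) Rx(roll)).
In Python, from workcell import sensors, viewer, env gives the robot as it stands. The module is installed in compiled form; this text tells all that it offers.
- The arm moves only by the tool step_arm, never from a script. Its argument "plan" is one flat list of numbers, 6 for each row, row after row: the shift along the tool's x, y, z in cm, then the turn, a rotation vector about the tool's x, y, z in rad. In form: [x, y, z, wx, wy, wz, x, y, z, wx, wy, wz, ...]. A call has 1 to 5 rows; each row shifts and turns the commanded pose from where the row before left it, along the tool's axes as they then stand; what a row does not reach is not made up. A row lasts 1/12 s, in which the tool goes at most 41.7 mm and 7.16 degrees, less where a joint would pass 70% of its speed; a pose out of reach is approached as far as the arm can. A call is refused whole if a number of a shift passes 4.17 or a number of a turn 0.125, either way. A call with a gripper value outside its range is refused whole. "hand" is the finger opening in cm, from 0 to 9.12, set as the call begins (left out, the last holds). The fingers move at their own pace and stop on an object; "newtons" is the grip in N (left out, the last holds). Time passes only in rows, so rows that do not move let the fingers close. It gives the time, the measured TCP pose, the force, the opening and the grip force at its end, in the units of the state.
- sensors.state(): the state, without advancing time (a new reading comes with each control period).
- viewer.grab_frame(name): name is "scene" or "top" or "wrist"; returns a dict with "img" (400x640x3 uint8, red, green, blue), "fx", "fy", "cx", "cy" (pixels), "position" and "attitude" of the camera in the world. Camera axes: x right, y down, z forward; pixel columns grow to the right and rows downward; lengths in mm; the calibration is good to about 2 mm. A picture is of the moment at which its call begins. There is no depth.
- env.job_done(): hands the job in; it is judged then, once.
Trained networks look in a picture, given as the dict that the camera call returned (one of the last four; its "shot" number tells which), for a name from the list of things; names that differ only in an ending like _2 or _b are one class to them, and where a whole thing is asked for, a point or a joint stands for the part that bears it (a point fixed in the world has none). Each returns a list of dicts, best first, with "score" (0 to 1); they miss things now and then, are a little off and sometimes report something else, mostly with a low value. They report only what shows in the picture. A call takes as long as a camera call.
- viewer.boxes_of(name, picture): "location" ([column, row] in pixels, amid what is visible of it).
- viewer.pinpoint(name, picture): "location" ([column, row] in pixels: a listed point, or the origin of a listed thing).
The state is a dict: "time_s": time; "qpos": joint angles; "qvel": joint speeds; "effort": joint torques, N m; "ee_pos": TCP position; "ee_rot": TCP orientation; "force": force on the tool from outside, world axes, zero at the start; "torque": the same for the moment, N m; "gripper_width": finger opening in mm; "gripper_force": force on a finger pad.
Only numpy, scipy, OpenCV 4.12 (cv2) and the standard library are available. Lean on these libraries where they do the work, as an engineer would, in place of code of your own. Each camera call takes 0.05 s, during which the arm holds its last target. There are 200 camera calls.

TASK

Hang the white two-bore vial holder inside the rinse tank: hook its bent steel lip over the slotted rail on the tank's near wall and slide it along the rail until the lip drops fully into the rail's notch. Then lower the two glass vials that stand on the blue mat gently into its bores, one in each, fully down and cap up. Leave the battery, the wafer carrier and the black ring where they are.

Things in the scene. Friction and masses are not known exactly. Their poses are not given: they have to be found in the camera images.
- tank: Fixed rinse tank, an open sheet-steel box 170 (x) x 260 (y) x 58 mm, walls and floor 4 mm. Origin: centre of its underside; y along its long side, z up. On its near (-x) long wall stands an aluminium rail, 200 long, 22 high, 4 mm thick, flush with the wall. Two dark end clips on the wall's outside, 92 mm either side of the rail's middle, lie 8 mm or more under the rail's top.
- rail_mid (a point): Point over the middle of the tank's near wall, level with the rail's top edge (80 mm above the desk), half-way through its thickness. x into the tank, y along the rail, z up. One notch in the rail's top edge, 30 mm wide, 7 mm deep, halfway along the rail, is centred anywhere from y = -25 to +25 mm of this point; where is not reported: look for it or feel along the edge.
- holder: Loose vial holder, 0.11 to 0.22 kg, upright on the desk: white block 38 (x) x 100 (y) x 30 mm with two bores; a steel strap 3 mm thick, 24 wide, rises in the middle of its back (-x) and bends over backwards to a lip; a black tab stands on the bend. Origin: centre of the block's underside; z up. It hangs with its x as the tank's, leaning 5 deg (underside to the wall, top into the tank); riding on the rail it sits 7 mm higher than in the notch.
- hook (a point): Middle of the bend's under face, which rests on the rail: holder x = -26, z = +50 mm from its origin. The slot here, open below, is 8 mm wide in x (4 mm either side of this point), between strap (+x) and lip (-x); the lip ends 16 mm below this point. The bend is 24 mm wide in y and 4 mm thick. Axes as the holder's.
- grip_tab (a point): Centre of the holder's black grip tab, 12 (x) x 24 (y) x 30 (z) mm, 19 mm above the hook point; grip it across its 24 mm width. Axes as the holder's.
- bore_a (a point): Centre of the mouth of the bore at the holder's +y end (y = +32 mm), in the block's top face 30 mm above its underside: 26 mm wide with a 2 mm chamfer, 24 mm deep, closed below. A seated vial's centre is 2.5 mm above this point and it stands 29 mm out of the block. Axes as the holder's.
- bore_b (a point): The same for the bore at the holder's -y end (y = -32 mm).
- vial_a_center (a point): Centre of a loose closed glass vial, 22 mm across, 53 mm tall, with a 20 mm screw cap on its top 12 mm, standing on the blue mat; about 25 g; z up its axis. Either vial may go into either bore.
- vial_b_center (a point): Centre of the second vial of the same shape and size.
- battery: Bystander: battery 15 mm in diameter, 50 mm tall, standing on the mat near the vials; origin at its underside.
- carrier: Bystander: round flat wafer carrier, 77 mm across and 16 mm high; origin at its underside.
- ring: Bystander: black metal ring 36 mm across and 13 mm high, lying flat on the desk; origin at its underside.

How it is judged:
By the outcome, as a careful person would: the job done as asked, in the order asked, and still so for the second after the job is handed in, with the robot touching nothing.
It also fails if it takes over 72 s, if anything falls off the work surface, if the arm or the gripper's body presses on something with over 40 N, if the wrist force passes 120 N, or if a joint passes its speed limit or range.

## Working session

There is one attempt and no reset: what is moved stays moved. The work goes in short steps, Python scripts to look and compute and a tool call to move; the robot and the scene stay as the last step left them, time stands still between calls to the robot, and variables do not carry over. Pictures are saved under pics/ and viewed, at most 10 in all, crops included, and the job is handed in when it is done.

Besides the shell and the picture viewer there is one more tool, called after "Emit:" as name(argument=value, ...) on one line, values as JSON. step_arm: Moves the arm, as the interface text tells. Its arguments: {"type":"object","properties":{"plan":{"type":"array","items":{"type":"number"}},"hand":{"type":"number"},"newtons":{"type":"number"}},"required":["plan"]}

```bash
mkdir -p pics; cat > h.py <<'E'
import numpy as np, cv2
from scipy.spatial.transform import Rotation as R
from workcell import sensors, viewer, env
def cam(p):
    a=np.array(p["attitude"],float)
    return R.from_euler('xyz',a,degrees=True).as_matrix() if a.size==3 else (a.reshape(3,3) if a.size==9 else R.from_quat(a).as_matrix())
def ray(p,uv):
    d=cam(p)@np.array([(uv[0]-p["cx"])/p["fx"],(uv[1]-p["cy"])/p["fy"],1]); return np.array(p["position"],float),d/np.linalg.norm(d)
def atz(p,uv,z):
    o,d=ray(p,uv); return o+d*(z-o[2])/d[2]
def proj(p,X):
    c=cam(p).T@(np.array(X,float)-p["position"]); return np.array([p["fx"]*c[0]/c[2]+p["cx"],p["fy"]*c[1]/c[2]+p["cy"]])
def tri(obs):
    A=np.zeros((3,3));b=np.zeros(3)
    for p,uv in obs:
        o,d=ray(p,uv);M=np.eye(3)-np.outer(d,d);A+=M;b+=M@o
    X=np.linalg.solve(A,b); return X,[np.round(proj(p,X)-uv,1) for p,uv in obs]
def save(p,n): cv2.imwrite(f"pics/{n}.png",cv2.cvtColor(p["img"],cv2.COLOR_RGB2BGR))
E
python3 - <<'E'
from h import *
s=sensors.state(); print({k:np.round(v,2) for k,v in s.items()}, env.finger_overhang)
P={n:viewer.grab_frame(n) for n in("scene","top","wrist")}
for n,p in P.items():
    save(p,n+"0"); print(n,p["position"],p["attitude"],p["fx"],p["cx"],p["cy"])
for t in "rail_mid tank holder hook grip_tab bore_a bore_b vial_a_center battery carrier ring".split():
    for n,p in P.items():
        print(t,n,[(np.round(d["location"]).tolist(),round(d["score"],2)) for d in viewer.pinpoint(t,p)[:3]])
E
```

```text
{'time_s': np.float64(0.0), 'qpos': array([64.86, 18.35, 89.71, -0.  , 72.04, -1.15]), 'qvel': array([-0.01,  0.02, -0.07,  0.06,  0.05,  0.01]), 'effort': array([ -0.  , -41.25, -23.2 ,   0.07,   0.05,  -0.  ]), 'ee_pos': array([233.63, 524.88, 227.13]), 'ee_rot': array([-179.9 ,   -0.  ,  156.01]), 'force': array([-0.02,  0.5 ,  0.12]), 'torque': array([0.01, 0.01, 0.01]), 'gripper_force': np.float64(0.0), 'gripper_width': np.float64(91.17)} 14.0
scene [-140.27589775 -674.29897918  487.10758141] [-115.11755921    1.30850924  -52.07070829] 394.6491481718555 312.95463573194775 198.13048489718315
top [ 491.66240482 -110.69169015 1138.16411817] [-176.27999092    0.9307737   -89.79530322] 484.6799356829998 317.24586663394746 195.86102389459091
wrist [167.28493203 555.73081701 382.47899639] [1.64952230e+02 1.13513931e-01 6.60348680e+01] 313.2265847660534 312.9296846427777 202.85229868471873
rail_mid scene [([228.0, 180.0], 0.72)]
rail_mid top [([225.0, 226.0], 0.91)]
rail_mid wrist []
tank scene [([256.0, 198.0], 0.74)]
tank top [([234.0, 192.0], 0.94)]
tank wrist []
holder scene [([320.
[... 346 characters left out ...]
[([376.0, 225.0], 0.9), ([346.0, 230.0], 0.82)]
bore_a wrist []
bore_b scene [([311.0, 228.0], 0.92), ([335.0, 233.0], 0.56)]
bore_b top [([376.0, 225.0], 0.9), ([346.0, 230.0], 0.82)]
bore_b wrist []
vial_a_center scene [([394.0, 219.0], 0.68), ([313.0, 231.0], 0.52)]
vial_a_center top [([411.0, 170.0], 0.63)]
vial_a_center wrist []
battery scene [([436.0, 250.0], 0.63)]
battery top [([458.0, 175.0], 0.63), ([364.0, 236.0], 0.36)]
battery wrist []
carrier scene [([359.0, 209.0], 0.8), ([336.0, 233.0], 0.55)]
carrier top [([346.0, 136.0], 0.92)]
carrier wrist []
ring scene [([251.0, 240.0], 0.47)]
ring top [([345.0, 135.0], 0.64), ([305.0, 266.0], 0.47), ([234.0, 189.0], 0.15)]
ring wrist []
```

```bash
python3 - <<'E'
import cv2
a=cv2.imread("pics/top0.png")[110:310,170:490]; cv2.imwrite("pics/top0c.png",cv2.resize(a,None,fx=2.5,fy=2.5,interpolation=cv2.INTER_CUBIC))
E
```

```text
(no output)
```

View pics/top0c.png

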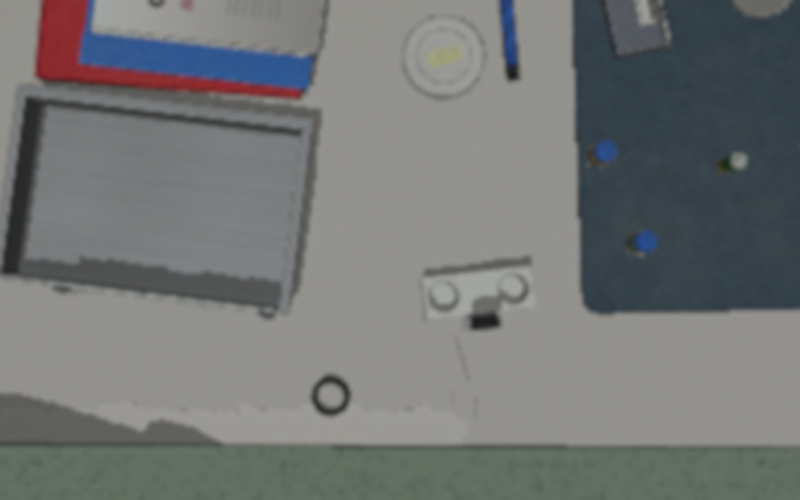

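View pics/scene0.png

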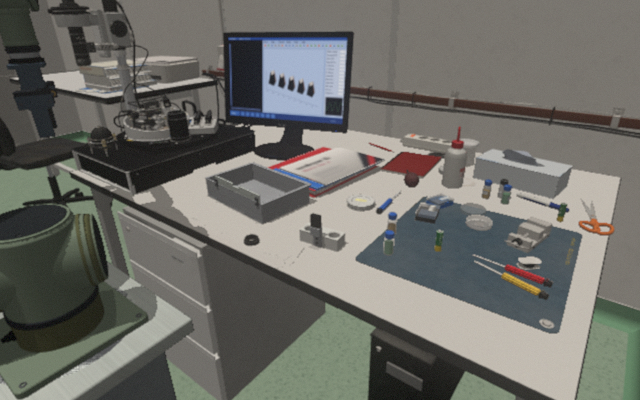

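The top view shows the tank at upper left (rail on its lower long side), the holder at about (362,228), the blue-capped vials at about (412,171) and (428,207), the battery at about (465,174), and the ring at (303,268). The scene view agrees, with the vials at (393,219) and (389,241).

```bash
python3 - <<'E'
from h import *
S,T=[viewer.grab_frame(n) for n in("scene","top")]
f=lambda t,p:[(np.array(d["location"]),round(d["score"],2)) for d in viewer.pinpoint(t,p)]
for t,z in dict(rail_mid=80,tank=0,holder=0,hook=50,grip_tab=69,battery=0,carrier=0,ring=0).items():
    a,b=f(t,S),f(t,T)
    if a and b:
        print(t,"tri",*[np.round(q,1) for q in tri([(S,a[0][0]),(T,b[0][0])])[0:1]],"S",np.round(atz(S,a[0][0],z)[:2]),"T",[np.round(atz(T,q[0],z)[:2]).tolist() for q in b])
for t,z in dict(bore_a=30,vial_a_center=28).items():
    for p,n in((S,"S"),(T,"T")):
        print(t,n,[(np.round(u).tolist(),np.round(atz(p,u,z)[:2]).tolist(),s) for u,s in f(t,p)])
for n,uv in(("va",(412,171)),("vb",(428,207)),("bat",(465,174))): print(n,np.round(atz(T,uv,53),0))
# tank corners, outer rim z=58: far-left, far-right, near-right
for uv in((178,145),(297,154),(283,233),(172,219)): print(np.round(atz(T,uv,58)))
E
```

```text
rail_mid tri [489.7 110.1  84.2] S [494. 123.] T [[493.0, 108.0]]
tank tri [575.7 103.3   1.6] S [580. 104.] T [[574.0, 105.0]]
holder tri [ 492.2 -192.3    4.7] S [ 498. -187.] T [[493.0, -193.0]]
hook tri [ 464.8 -195.6   46.2] S [ 464. -204.] T [[461.0, -191.0]]
grip_tab tri [ 469.4 -193.5   75.6] S [ 477. -183.] T [[471.0, -196.0]]
battery tri [ 612.5 -423.8    1.7] S [ 617. -425.] T [[612.0, -422.0]]
carrier tri [ 714.3 -157.4  -12.4] S [ 698. -174.] T [[708.0, -152.0], [459.0, -204.0]]
bore_a S [([334.0, 233.0], [501.0, -223.0], 0.85), ([309.0, 223.0], [507.0, -143.0], 0.6)]
bore_a T [([347.0, 232.0], [481.0, -161.0], 0.84), ([376.0, 225.0], [498.0, -228.0], 0.6)]
vial_a_center S [([396.0, 224.0], [625.0, -315.0], 0.51)]
vial_a_center T [([410.0, 170.0], [624.0, -306.0], 0.49)]
va [ 619. -305.   53.]
vb [ 538. -340.   53.]
bat [ 612. -424.   53.]
[676. 222.  58.]
[656. -47.  58.]
[479. -17.  58.]
[509. 232.  58.]
```

```bash
cat >> h.py <<'E'
def pose():
    s=sensors.state(); return np.array(s["ee_pos"]),R.from_euler('xyz',s["ee_rot"],degrees=True)
def rows(pos,rpy,n,start=None):
    """print n rows from the present (or start) pose; returns end pose"""
    p0,r0=start or pose(); r1=R.from_euler('xyz',rpy,degrees=True)
    w=(r0.inv()*r1).as_rotvec(); r=r0
    for k in range(n):
        d=r.inv().apply((np.array(pos)-p0)/n/10); print(", ".join(f"{v:g}" for v in [*np.round(d,2),*np.round(w/n,4)]),end=",\n" if k%5==4 else ", ")
        r=r*R.from_rotvec(w/n)
    print(); return np.array(pos),r1
E
python3 - <<'E'
from h import *
rows([475,110,200],[180,0,174],15)
E
```

```text
-2.59, -1.88, 0.19, 0, 0, -0.0209, -2.56, -1.93, 0.19, 0, 0, -0.0209, -2.51, -1.98, 0.19, 0, 0, -0.0209, -2.47, -2.03, 0.19, 0, 0, -0.0209, -2.43, -2.09, 0.19, 0, 0, -0.0209,
-2.38, -2.14, 0.19, 0, 0, -0.0209, -2.34, -2.19, 0.19, 0, 0, -0.0209, -2.29, -2.23, 0.19, 0, 0, -0.0209, -2.25, -2.28, 0.19, 0, 0, -0.0209, -2.2, -2.33, 0.19, 0, 0, -0.0209,
-2.15, -2.37, 0.19, 0, 0, -0.0209, -2.1, -2.42, 0.19, 0, 0, -0.0209, -2.05, -2.46, 0.19, 0, 0, -0.0209, -2, -2.5, 0.19, 0, 0, -0.0209, -1.94, -2.55, 0.19, 0, 0, -0.0209,
```

Emit:
step_arm(plan=[-2.6, -1.9, 0.2, 0, 0, -0.021, -2.55, -1.95, 0.2, 0, 0, -0.021, -2.5, -2, 0.2, 0, 0, -0.021, -2.5, -2.05, 0.2, 0, 0, -0.021, -2.4, -2.1, 0.2, 0, 0, -0.021])

```text
time_s: 3.32
ee_pos: [314.2, 384.8, 217.9]
ee_rot: [180.0, 0.0, 162.1]
force: [0.3, 0.4, 0.4]
gripper_width: 91.0
gripper_force: 0.0
```

Emit:
step_arm(plan=[-2.4, -2.15, 0.2, 0, 0, -0.021, -2.35, -2.2, 0.2, 0, 0, -0.021, -2.3, -2.25, 0.2, 0, 0, -0.021, -2.25, -2.3, 0.2, 0, 0, -0.021, -2.2, -2.35, 0.2, 0, 0, -0.021])

```text
time_s: 3.73
ee_pos: [395.0, 245.4, 208.1]
ee_rot: [180.0, 0.0, 168.1]
force: [0.4, 0.0, 0.3]
gripper_width: 90.9
gripper_force: 0.0
```

Emit:
step_arm(plan=[-2.15, -2.35, 0.2, 0, 0, -0.021, -2.1, -2.4, 0.2, 0, 0, -0.021, -2.05, -2.45, 0.2, 0, 0, -0.021, -2, -2.5, 0.2, 0, 0, -0.021, -1.95, -2.55, 0.2, 0, 0, -0.021])

```text
time_s: 4.15
ee_pos: [475.8, 107.4, 198.1]
ee_rot: [180.0, 0.0, 174.1]
force: [0.8, 0.2, -0.2]
gripper_width: 91.1
gripper_force: 0.0
```

```bash
python3 - <<'E'
from h import *
viewer.grab_frame("top")
p=viewer.grab_frame("wrist"); save(p,"w1"); print(pose()[0],sensors.state()["ee_rot"],p["position"],p["attitude"],sensors.state()["time_s"])
for d in viewer.pinpoint("rail_mid",p): print(d["location"],d["score"],atz(p,d["location"],80))
E
```

```text
[477.06985868 105.69876739 197.73625532] [-1.79935807e+02  6.67037048e-02  1.73801862e+02] [405.76076799 112.31848698 352.73178362] [164.76195677   0.23842731  84.05567005] 4.25
[324.6, 211.3] 0.56 [488.54096779 113.22376035  80.        ]
```

View pics/w1.png

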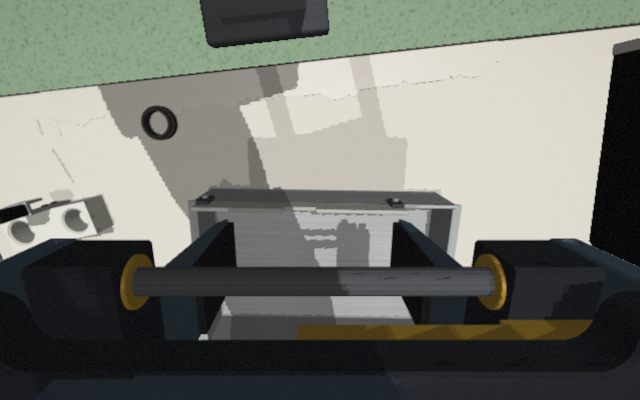

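The wrist view shows the rail along row ~205 (columns 190–460), the clips at (204,200) and (395,201), and the holder at left; I'll zoom in to find the notch.

```bash
python3 - <<'E'
import cv2
a=cv2.imread("pics/w1.png")[180:225,180:470]; cv2.imwrite("pics/w1c.png",cv2.resize(a,None,fx=2.75,fy=8,interpolation=cv2.INTER_CUBIC))
E
```

```text
(no output)
```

View pics/w1c.png

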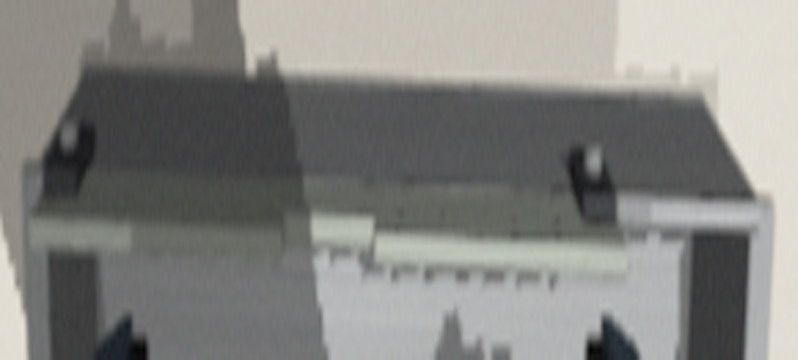

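```bash
python3 - <<'E'
from h import *
p=viewer.grab_frame("wrist"); save(p,"w2")
pts={k:atz(p,uv,80) for k,uv in dict(L=(190.9,209.2),nl=(282.9,210),nr=(315.9,210.6),R=(408.4,211.6)).items()}
for k,v in pts.items(): print(k,np.round(v,1))
u=pts["R"]-pts["L"]; print(np.linalg.norm(u),"yaw",-np.degrees(np.arctan2(u[0],u[1])),"mid",(pts["L"]+pts["R"])/2,"notch",(pts["nl"]+pts["nr"])/2,np.linalg.norm(pts["nr"]-pts["nl"]))
for t,z in dict(holder=0,grip_tab=69,bore_a=30).items():
    for d in viewer.pinpoint(t,p): print(t,d["location"],d["score"],np.round(atz(p,d["location"],z),0))
rows([465,-185,190],[180,0,186],10)
E
```

```text
L [470.5  -2.6  80. ]
nl [480.2  80.3  80. ]
nr [484.  110.1  80. ]
R [493.9 193.6  80. ]
197.5950481065847 yaw -6.797251956775175 mid [482.22483512  95.48987882  80.        ] notch [482.09653504  95.1911501   80.        ] 29.97815058133802
holder [65.4, 224.6] 0.97 [ 493. -190.   -0.]
grip_tab [160.2, 125.6] 0.18 [395. -18.  69.]
bore_a [67.8, 226.4] 0.96 [ 488. -162.   30.]
bore_a [20.0, 238.5] 0.87 [ 496. -219.   30.]
-0.21, -2.94, 0.08, 0, -0, -0.0207, -0.15, -2.95, 0.08, 0, -0, -0.0207, -0.08, -2.95, 0.08, 0, -0, -0.0207, -0.02, -2.95, 0.08, 0, -0, -0.0207, 0.04, -2.95, 0.08, 0, -0, -0.0207,
0.1, -2.95, 0.08, 0, -0, -0.0207, 0.16, -2.95, 0.08, 0, -0, -0.0207, 0.22, -2.94, 0.08, 0, -0, -0.0207, 0.28, -2.94, 0.08, 0, -0, -0.0207, 0.34, -2.93, 0.08, 0, -0, -0.0207,
```

Notch centre measured at (482,95), 30 mm wide as expected, and midway along the rail, with rail yaw −6.8°. Next I move over the holder.

Emit:
step_arm(plan=[-0.2, -2.95, 0.1, 0, 0, -0.021, -0.15, -2.95, 0.1, 0, 0, -0.021, -0.1, -2.95, 0.1, 0, 0, -0.021, 0, -2.95, 0.1, 0, 0, -0.021, 0, -2.95, 0.1, 0, 0, -0.021])

```text
time_s: 4.92
ee_pos: [470.1, -38.6, 193.2]
ee_rot: [180.0, 0.0, -179.7]
force: [0.9, -0.3, 0.2]
gripper_width: 91.1
gripper_force: 0.0
```

Emit:
step_arm(plan=[0.1, -2.95, 0.1, 0, 0, -0.021, 0.15, -2.95, 0.1, 0, 0, -0.021, 0.2, -2.95, 0.1, 0, 0, -0.021, 0.3, -2.95, 0.1, 0, 0, -0.021, 0.35, -2.95, 0, 0, 0, -0.021])

```text
time_s: 5.33
ee_pos: [465.9, -186.6, 189.0]
ee_rot: [180.0, 0.0, -173.7]
force: [0.7, 0.2, 0.8]
gripper_width: 90.9
gripper_force: 0.0
```

```bash
python3 - <<'E'
from h import *
viewer.grab_frame("top")
p=viewer.grab_frame("wrist"); save(p,"w3"); print(pose()[0],sensors.state()["ee_rot"],p["position"],p["attitude"],sensors.state()["time_s"])
for t,z in dict(holder=0,hook=50,grip_tab=69,bore_a=30,vial_a_center=28).items():
    for d in viewer.pinpoint(t,p): print(t,d["location"],d["score"],np.round(atz(p,d["location"],z),1))
E
```

```text
[ 466.30155968 -188.78459588  189.06908371] [-1.79907008e+02  4.12263889e-02 -1.74020965e+02] [ 393.80855722 -197.73607569  344.37229319] [164.9333453    0.30028994  96.22572221] 5.4333
holder [310.9, 204.9] 0.93 [ 488.8 -191.5    0. ]
hook [308.7, 193.2] 0.72 [ 463.6 -195.8   50. ]
grip_tab [312.5, 199.9] 0.56 [ 464.9 -191.8   69. ]
grip_tab [337.4, 216.6] 0.37 [ 478.2 -167.3   69. ]
bore_a [338.2, 213.4] 0.96 [ 486.6 -162.6   30. ]
bore_a [282.6, 215.0] 0.64 [ 494.8 -220.4   30. ]
```

View pics/w3.png

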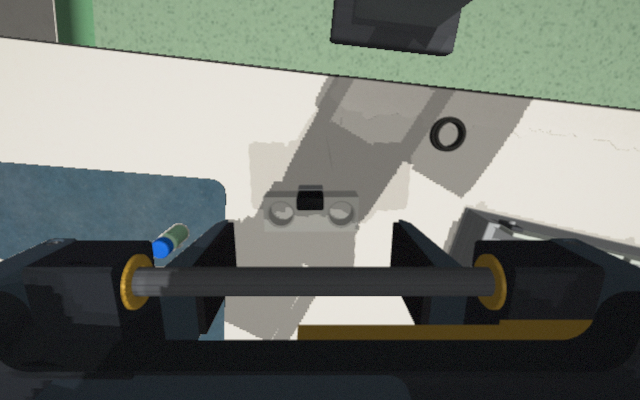

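The wrist view shows the tab at (310,198) between the bores at (281,211) and (341,211), giving a holder yaw of about 7.5° and the hook at about (464.5,−194.5). Next I lower and grip the upper part of the tab.

Emit:
step_arm(plan=[0.05, -0.11, 2, 0, 0, -0.006, 0.05, -0.11, 2, 0, 0, -0.005, 0.05, -0.11, 2, 0, 0, -0.005, 0.05, -0.11, 2, 0, 0, -0.005, 0.05, -0.11, 2, 0, 0, -0.005], hand=6)

```text
time_s: 6.1
ee_pos: [464.3, -191.0, 88.3]
ee_rot: [-180.0, 0.0, -172.3]
force: [0.5, -0.4, 0.5]
gripper_width: 61.7
gripper_force: 0.0
```

Emit:
step_arm(plan=[0, 0, 0.6, 0, 0, 0, 0, 0, 0.6, 0, 0, 0, 0, 0, 0, 0, 0, 0, 0, 0, 0, 0, 0, 0])

```text
time_s: 6.43
ee_pos: [464.8, -192.1, 77.6]
ee_rot: [-180.0, 0.1, -172.4]
force: [0.2, 0.3, 0.4]
gripper_width: 60.2
gripper_force: 0.0
```

```bash
python3 - <<'E'
from h import *
p=viewer.grab_frame("wrist"); save(p,"w4"); s=sensors.state(); print(s["ee_pos"],s["ee_rot"],s["force"],s["gripper_width"])
for t,z in dict(hook=50,grip_tab=69,bore_a=30).items():
    for d in viewer.pinpoint(t,p): print(t,d["location"],d["score"],np.round(atz(p,d["location"],z),1))
E
```

```text
[ 464.91826048 -192.29582376   77.91290594] [-1.79945547e+02  1.01587381e-01 -1.72398226e+02] [ 0.39966379  0.34467822 -0.07440847] 59.994568030878554
hook [305.0, 237.1] 0.85 [ 463.9 -196.4   50. ]
grip_tab [307.9, 251.4] 0.97 [ 464.8 -194.1   69. ]
bore_a [265.1, 258.5] 0.81 [ 491.4 -221.7   30. ]
bore_a [349.6, 266.0] 0.59 [ 489.2 -161.8   30. ]
```

View pics/w4.png

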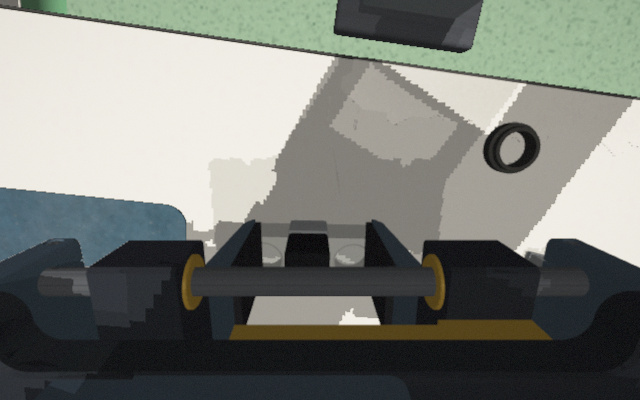

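Emit:
step_arm(plan=[0, -0.2, 0, 0, 0, 0, 0, 0, 0, 0, 0, 0, 0, 0, 0, 0, 0, 0, 0, 0, 0, 0, 0, 0, 0, 0, 0, 0, 0, 0], hand=1.5, newtons=30)

```text
time_s: 7.05
ee_pos: [464.3, -194.3, 76.9]
ee_rot: [180.0, -0.0, -172.4]
force: [-0.3, -0.8, -0.3]
gripper_width: 29.6
gripper_force: 0.0
```

Emit:
step_arm(plan=[0, 0, 0, 0, 0, 0, 0, 0, 0, 0, 0, 0, 0, 0, 0, 0, 0, 0, 0, 0, 0, 0, 0, 0])

```text
time_s: 7.38
ee_pos: [464.4, -194.4, 76.9]
ee_rot: [-180.0, -0.0, -172.4]
force: [0.2, -0.9, -0.3]
gripper_width: 23.2
gripper_force: 30.0
```

```bash
python3 - <<'E'
from h import *
p=dict(viewer.grab_frame("wrist")); p["position"]=np.array([405.76076799,112.31848698,352.73178362]); p["attitude"]=[164.76195677,0.23842731,84.05567005]
pts={k:atz(p,uv,80) for k,uv in dict(L=(190.9,209.2),nl=(282.9,210),nr=(315.9,210.6),R=(408.4,211.6)).items()}
u=pts["R"]-pts["L"]; print(np.linalg.norm(u),"yaw",-np.degrees(np.arctan2(u[0],u[1])),"mid",(pts["L"]+pts["R"])/2,"notch",(pts["nl"]+pts["nr"])/2)
# near top edge of rail along columns in saved w1
g=cv2.cvtColor(cv2.imread("pics/w2.png"),cv2.COLOR_BGR2GRAY)
for c in(220,250,330,350,370,390): print(c,g[200:218,c])
rows([474,50,190],[180,0,173.2],9,start=(np.array([464.4,-194.4,190]),R.from_euler('xyz',[180,0,187.6],degrees=True)))
E
```

```text
197.6400445599669 yaw -6.532701959911366 mid [485.36675949  90.71225667  80.        ] notch [485.25454684  90.54250881  80.        ]
220 [ 65  64  65  63  61  73  74  75  76  77  76  81 117 133 132 122 112 112]
250 [ 64  63  63  64  64  69  72  76  72  75  77  76  94 105 103 105 104 110]
330 [ 86  86  89  87  85  87 103 102  99 100 100 101 102 163 189 186 161 136]
350 [ 83  85  88  85  87  87  80  91  99  97  85  94  93 155 184 185 174 169]
370 [ 85  86  87  87  86  86  87 101 103  99  99 104 101 140 180 189 181 151]
390 [ 82  98 134 143 121  69  38  59  70  69  68  92 101 114 167 186 186 163]
-0.46, 2.68, 0, 0, -0, 0.0279, -0.39, 2.69, 0, 0, -0, 0.0279, -0.31, 2.7, 0, 0, -0, 0.0279, -0.24, 2.71, 0, 0, -0, 0.0279, -0.16, 2.71, 0, 0, -0, 0.0279,
-0.09, 2.72, 0, 0, -0, 0.0279, -0.01, 2.72, 0, 0, -0, 0.0279, 0.06, 2.72, 0, 0, -0, 0.0279, 0.14, 2.71, 0, 0, -0, 0.0279,
```

Emit:
step_arm(plan=[0, 0, -2, 0, 0, 0, 0, 0, -2.4, 0, 0, 0, 0, 0, -2.4, 0, 0, 0, 0, 0, -2.4, 0, 0, 0, 0, 0, -2.1, 0, 0, 0])

```text
time_s: 7.85
ee_pos: [464.1, -194.1, 191.0]
ee_rot: [180.0, -0.0, -172.4]
force: [0.0, -0.8, -2.4]
gripper_width: 23.6
gripper_force: 30.0
```

Emit:
step_arm(plan=[-0.53, 2.7, 0, 0, 0, 0.0275, -0.46, 2.7, 0, 0, 0, 0.0275, -0.38, 2.72, 0, 0, 0, 0.0275, -0.31, 2.73, 0, 0, 0, 0.0275, -0.24, 2.74, 0, 0, 0, 0.0275])

```text
time_s: 8.27
ee_pos: [472.4, -55.9, 189.6]
ee_rot: [180.0, -0.1, 179.6]
force: [-0.1, -0.1, -1.7]
gripper_width: 23.9
gripper_force: 30.0
```

Emit:
step_arm(plan=[-0.16, 2.75, 0, 0, 0, 0.0275, -0.1, 2.75, 0, 0, 0, 0.0275, 0, 2.75, 0, 0, 0, 0.0275, 0, 2.75, 0, 0, 0, 0.0275, 0, 0, 0, 0, 0, 0])

```text
time_s: 8.68
ee_pos: [480.6, 56.6, 189.6]
ee_rot: [179.8, -0.1, 173.5]
force: [-0.2, -0.4, -2.3]
gripper_width: 23.7
gripper_force: 30.0
```

Emit:
step_arm(plan=[0, 0, 0, 0, 0, 0, 0, 0, 0, 0, 0, 0])

```text
time_s: 8.85
ee_pos: [480.3, 52.3, 189.6]
ee_rot: [-180.0, -0.1, 173.4]
force: [-0.7, -0.6, -1.8]
gripper_width: 23.7
gripper_force: 30.0
```

```bash
python3 - <<'E'
from h import *
p=viewer.grab_frame("wrist"); save(p,"w5"); s=sensors.state(); print(s["ee_pos"],s["ee_rot"],s["force"],s["gripper_width"],p["position"],p["attitude"])
for t,z in dict(hook=s["ee_pos"][2]-27,grip_tab=s["ee_pos"][2]-8,rail_mid=80).items():
    for d in viewer.pinpoint(t,p): print(t,d["location"],d["score"],np.round(atz(p,d["location"],z),1))
a=cv2.imread("pics/w5.png")[170:300,160:560]; cv2.imwrite("pics/w5c.png",cv2.resize(a,None,fx=2,fy=4,interpolation=cv2.INTER_CUBIC))
E
```

```text
[480.39324061  51.97504303 189.65597338] [-1.79975271e+02 -4.75323783e-02  1.73381315e+02] [ 0.12579694 -0.50905408 -1.98144744] 23.481417925525072 [408.16718401  61.639865   344.89864996] [1.65020511e+02 6.06710483e-02 8.34702831e+01]
hook [311.8, 240.4] 0.56 [480.5  52.5 162.7]
grip_tab [313.7, 252.0] 0.65 [480.1  53.7 181.7]
rail_mid [381.7, 206.4] 0.65 [488.6 112.9  80. ]
```

View pics/w5c.png

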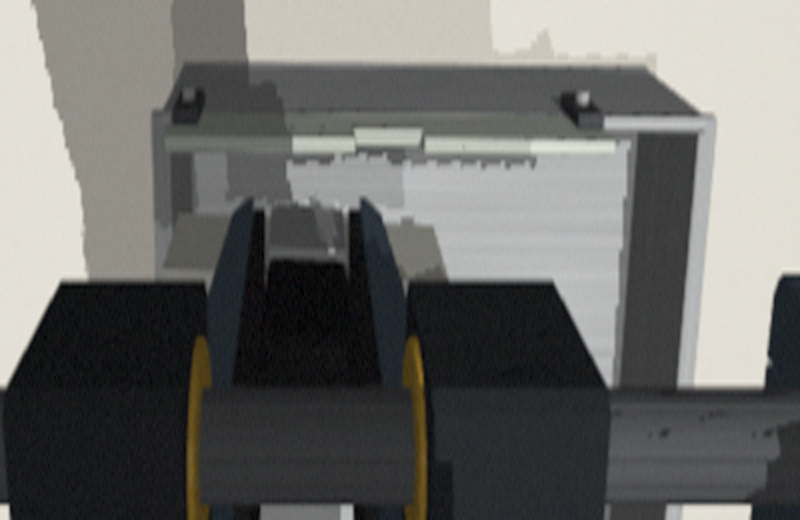

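The crop shows the notch clearly at crop columns 355–424 (full 337–372, row 206), the rail ends at 243 and 468, and the held hook above and left of it, straight and undisturbed.

```bash
python3 - <<'E'
from h import *
p=viewer.grab_frame("wrist")
g=cv2.cvtColor(p["img"],cv2.COLOR_RGB2GRAY)
for c in(265,290,315,330,390,410,430,450,463): print(c,g[200:212,c])
for r in(203,206): print(r,"L",g[r,238:248],"nl",g[r,332:343],"nr",g[r,366:378],"R",g[r,460:474])
pts={k:atz(p,uv,80) for k,uv in dict(L=(243.5,205.8),nl=(337.5,206),nr=(372,206.2),R=(468,206.8)).items()}
u=pts["R"]-pts["L"]; print(np.linalg.norm(u),"yaw",-np.degrees(np.arctan2(u[0],u[1])),"mid",(pts["L"]+pts["R"])/2,"notch",(pts["nl"]+pts["nr"])/2,np.linalg.norm(pts["nl"]-pts["nr"]))
E
```

```text
265 [ 79  78  80  96 109 112 108 109 117 118 119 119]
290 [ 77  77  79  98 111 110 108  98  92  93  90  92]
315 [103 103 106 154 192 193 189 139  98  94 137 158]
330 [105 106 106 147 191 196 191 145 151 166 161 160]
390 [104 102 106 134 186 197 190 144 116 140 148 171]
410 [103 104 104 115 175 196 194 152 119 116 161 181]
430 [101 102 105 132 199 221 217 189 178 182 180 181]
450 [ 71  93 106 120 190 219 218 194 182 181 182 183]
463 [175 136 104 112 186 216 216 183 176 183 183 185]
203 L [ 89  89  92  94  93  98 100  99  99  96] nl [151 149 148 151 148 142 165 187 187 186 186] nr [187 189 187 186 187 138  89 121 138 135 137 138] R [112 113 112 112 110 114 112 115 117 116 119 117 119 118]
206 L [ 88  89  92  92  89  99 107 106 107 108] nl [189 191 190 190 191 186 141  92  91  95  94] nr [118 118 121 120 117 112 123 169 188 188 190 189] R [215 216 217 216 214 214 215 210 194 182 184 184 184 185]
197.35233540444443 yaw -6.9120400435161535 mid [486.52908976  89.71857246  80.        ] notch [486.24290551  88.84051547  80.        ] 30.32455593456713
```

Hook and rail agree within about 1 mm, so I lower.

Emit:
step_arm(plan=[-0.02, 0, 2, 0, 0, 0, 0, 0, 2, 0, 0, 0, 0, 0, 1.5, 0, 0, 0, 0, 0, 0.5, 0, 0, 0, 0, 0, 0, 0, 0, 0])

```text
time_s: 9.52
ee_pos: [480.2, 52.1, 128.9]
ee_rot: [-180.0, -0.2, 173.3]
force: [-0.4, 0.7, -0.9]
gripper_width: 23.7
gripper_force: 30.0
```

Emit:
step_arm(plan=[0, 0, 0.4, 0, 0, 0, 0, 0, 0.3, 0, 0, 0, 0, 0, 0.3, 0, 0, 0, 0, 0, 0, 0, 0, 0])

```text
time_s: 9.85
ee_pos: [480.9, 52.5, 119.9]
ee_rot: [180.0, -0.0, 173.4]
force: [-1.0, 0.1, -2.1]
gripper_width: 23.6
gripper_force: 30.0
```

Emit:
step_arm(plan=[0, 0, 0.4, 0, 0, 0, 0, 0, 0.3, 0, 0, 0, 0, 0, 0.2, 0, 0, 0, 0, 0, 0, 0, 0, 0])

```text
time_s: 10.18
ee_pos: [480.6, 52.6, 110.4]
ee_rot: [-180.0, -0.1, 173.4]
force: [-0.2, 0.4, -1.9]
gripper_width: 23.6
gripper_force: 30.0
```

Emit:
step_arm(plan=[0, 0, 0.2, 0, 0, 0, 0, 0, 0.2, 0, 0, 0, 0, 0, 0, 0, 0, 0])

```text
time_s: 10.43
ee_pos: [481.1, 52.6, 107.0]
ee_rot: [180.0, 0.0, 173.4]
force: [-0.2, -0.5, -1.7]
gripper_width: 24.1
gripper_force: 30.0
```

Emit:
step_arm(plan=[0, 0, 0.1, 0, 0, 0, 0, 0, 0.1, 0, 0, 0, 0, 0, 0, 0, 0, 0])

```text
time_s: 10.68
ee_pos: [481.2, 52.6, 106.8]
ee_rot: [180.0, 0.1, 173.4]
force: [-3.6, -0.5, 13.1]
gripper_width: 23.9
gripper_force: 30.0
```

Emit:
step_arm(plan=[0, 0.5, -0.05, 0, 0, 0, 0, 0.8, 0, 0, 0, 0, 0, 0.8, 0, 0, 0, 0, 0, 0.7, 0, 0, 0, 0, 0, 0.3, 0, 0, 0, 0])

```text
time_s: 11.1
ee_pos: [485.5, 83.3, 106.5]
ee_rot: [-180.0, 0.2, 173.5]
force: [0.3, -4.0, 5.4]
gripper_width: 23.7
gripper_force: 30.0
```

Emit:
step_arm(plan=[0, 0.1, 0, 0, 0, 0, 0, 0.1, 0, 0, 0, 0, 0, 0.1, 0, 0, 0, 0, 0, 0, 0, 0, 0, 0])

```text
time_s: 11.43
ee_pos: [484.1, 86.6, 104.7]
ee_rot: [180.0, -0.1, 173.4]
force: [0.1, -0.6, -1.3]
gripper_width: 23.7
gripper_force: 30.0
```

It dropped into the notch at y≈86–87. I centre it a little and lower it to the bottom.

Emit:
step_arm(plan=[0, 0.15, 0.05, 0, 0, 0, 0, 0.1, 0.1, 0, 0, 0, 0, 0, 0.15, 0, 0, 0, 0, 0, 0.1, 0, 0, 0, 0, 0, 0, 0, 0, 0])

```text
time_s: 11.85
ee_pos: [484.8, 88.8, 101.0]
ee_rot: [-180.0, -0.1, 173.4]
force: [-0.4, -0.6, -0.8]
gripper_width: 23.6
gripper_force: 30.0
```

Emit:
step_arm(plan=[0, 0, 0.1, 0, 0, 0, 0, 0, 0.05, 0, 0, 0, 0, 0, 0, 0, 0, 0])

```text
time_s: 12.1
ee_pos: [485.2, 88.8, 100.0]
ee_rot: [180.0, 0.0, 173.4]
force: [-0.0, 0.5, -2.6]
gripper_width: 23.8
gripper_force: 30.0
```

Emit:
step_arm(plan=[0, 0, 0.05, 0, 0, 0, 0, 0, 0, 0, 0, 0])

```text
time_s: 12.27
ee_pos: [485.3, 88.8, 99.9]
ee_rot: [180.0, 0.0, 173.4]
force: [-1.2, 0.3, 3.0]
gripper_width: 23.6
gripper_force: 30.0
```

Emit:
step_arm(plan=[0, 0, 0, 0, 0, 0, 0, 0, 0, 0, 0, 0, 0, 0, 0, 0, 0, 0, 0, 0, 0, 0, 0, 0, 0, 0, 0, 0, 0, 0], hand=5)

```text
time_s: 12.68
ee_pos: [485.2, 88.8, 99.4]
ee_rot: [180.0, 0.0, 173.4]
force: [0.8, 0.1, -0.1]
gripper_width: 49.7
gripper_force: 0.0
```

Emit:
step_arm(plan=[0, 0, -2, 0, 0, 0, 0, 0, -2, 0, 0, 0, 0, 0, -2, 0, 0, 0, 0, 0, -2, 0, 0, 0, 0, 0, -2, 0, 0, 0])

```text
time_s: 13.1
ee_pos: [485.0, 88.8, 200.3]
ee_rot: [180.0, -0.0, 173.4]
force: [0.3, -0.4, -0.7]
gripper_width: 50.0
gripper_force: 0.0
```

```bash
python3 - <<'E'
from h import *
T=viewer.grab_frame("top"); S=viewer.grab_frame("scene")
p=viewer.grab_frame("wrist"); save(p,"w6"); s=sensors.state(); print(s["ee_pos"],s["ee_rot"],s["force"],s["gripper_width"],s["time_s"])
for t,z in dict(hook=73,grip_tab=92,bore_a=53,rail_mid=80).items():
    for q,n in((p,"w"),(T,"t"),(S,"s")):
      for d in viewer.pinpoint(t,q): print(t,n,d["location"],d["score"],np.round(atz(q,d["location"],z),1))
for q,n in((T,"t"),(S,"s")):
  for d in viewer.pinpoint("vial_a_center",q): print("vial",n,d["location"],d["score"],np.round(atz(q,d["location"],28),1))
a=cv2.imread("pics/w6.png")[160:320,200:460]; cv2.imwrite("pics/w6c.png",cv2.resize(a,None,fx=3,fy=3.7,interpolation=cv2.INTER_CUBIC))
E
```

```text
[485.962972    88.96013638 200.5609585 ] [179.94193887   0.18928733 173.39344529] [-0.49457309  0.11170305 -0.6851474 ] 50.33333751975393 13.25
hook w [310.4, 199.2] 0.88 [488.   87.7  73. ]
hook s [238.6, 190.0] 0.73 [478.3  66.2  73. ]
grip_tab w [313.2, 207.5] 0.9 [490.8  90.   92. ]
grip_tab s [236.4, 177.9] 0.73 [501.6  97.6  92. ]
grip_tab s [238.0, 185.9] 0.23 [466.8  53.   92. ]
bore_a w [282.3, 212.7] 0.86 [504.  57.  53.]
bore_a w [340.4, 215.5] 0.74 [513.8 115.4  53. ]
bore_a w [329.7, 248.0] 0.53 [548.1 100.9  53. ]
bore_a t [222.2, 217.2] 0.7 [513.6 120.4  53. ]
bore_a t [253.8, 219.5] 0.65 [508.7  49.2  53. ]
bore_a s [236.6, 188.6] 0.66 [511.5 113.8  53. ]
bore_a s [253.3, 193.7] 0.59 [514.2  50.9  53. ]
rail_mid w [336.9, 202.6] 0.77 [492.2 111.8  80. ]
rail_mid s [228.9, 182.5] 0.61 [487.  112.9  80. ]
rail_mid s [253.2, 192.8] 0.41 [477.2  10.   80. ]
vial t [409.9, 172.1] 0.41 [ 619.  -304.9   28. ]
vial s [391.9, 218.5] 0.52 [ 644.6 -294.2   28. ]
```

View pics/w6c.png

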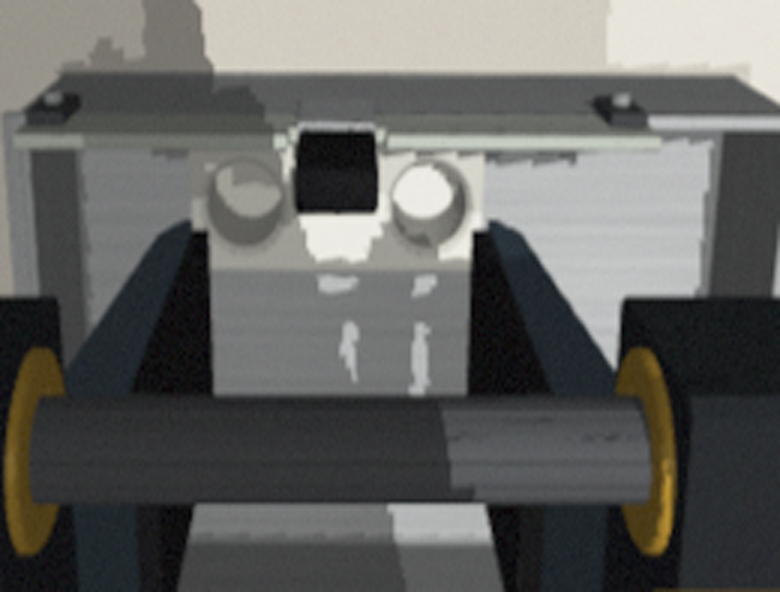

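The picture shows the holder hanging in the notch, with the lip over the rail, the tab at crop (336,170) and the bores at crop (246,200) and (430,203). Now to the vials.

```bash
python3 - <<'E'
from h import *
p=viewer.grab_frame("wrist"); print([np.round(atz(p,u,50.8),1) for u in((282,214),(343.3,214.9))])
rows([555,-322,220],[180,0,180],15)
E
```

```text
[array([502. ,  56.1,  50.8]), array([510. , 117.8,  50.8])]
-0.78, -2.67, -0.14, 0, 0, -0.0077, -0.76, -2.67, -0.14, 0, 0, -0.0077, -0.74, -2.68, -0.14, 0, 0, -0.0077, -0.72, -2.68, -0.14, 0, 0, -0.0077, -0.7, -2.69, -0.14, 0, 0, -0.0077,
-0.67, -2.7, -0.14, 0, 0, -0.0077, -0.65, -2.7, -0.14, 0, 0, -0.0077, -0.63, -2.71, -0.14, 0, 0, -0.0077, -0.61, -2.71, -0.14, 0, 0, -0.0077, -0.59, -2.71, -0.14, 0, 0, -0.0077,
-0.57, -2.72, -0.14, 0, 0, -0.0077, -0.55, -2.72, -0.14, 0, 0, -0.0077, -0.53, -2.73, -0.14, 0, 0, -0.0077, -0.51, -2.73, -0.14, 0, 0, -0.0077, -0.49, -2.74, -0.14, 0, 0, -0.0077,
```

Emit:
step_arm(plan=[-0.8, -2.65, -0.15, 0, 0, -0.008, -0.75, -2.65, -0.15, 0, 0, -0.008, -0.75, -2.7, -0.15, 0, 0, -0.008, -0.7, -2.7, -0.15, 0, 0, -0.008, -0.7, -2.7, -0.1, 0, 0, -0.008], hand=9)

```text
time_s: 14.42
ee_pos: [508.8, -49.4, 206.7]
ee_rot: [180.0, 0.0, 175.7]
force: [0.2, 0.3, -0.9]
gripper_width: 80.4
gripper_force: 0.0
```

Emit:
step_arm(plan=[-0.7, -2.7, -0.15, 0, 0, -0.008, -0.65, -2.7, -0.15, 0, 0, -0.008, -0.65, -2.7, -0.15, 0, 0, -0.008, -0.6, -2.7, -0.15, 0, 0, -0.008, -0.6, -2.7, -0.1, 0, 0, -0.008])

```text
time_s: 14.83
ee_pos: [532.7, -186.3, 213.7]
ee_rot: [-180.0, 0.0, 178.0]
force: [-0.5, 1.0, -0.0]
gripper_width: 90.3
gripper_force: 0.0
```

Emit:
step_arm(plan=[-0.6, -2.75, -0.15, 0, 0, -0.007, -0.55, -2.75, -0.15, 0, 0, -0.007, -0.5, -2.75, -0.15, 0, 0, -0.007, -0.5, -2.75, -0.15, 0, 0, -0.007, 0, 0, 0, 0, 0, 0])

```text
time_s: 15.25
ee_pos: [552.1, -300.3, 219.2]
ee_rot: [-179.8, 0.1, 179.4]
force: [-0.5, -0.1, 0.3]
gripper_width: 90.1
gripper_force: 0.0
```

Emit:
step_arm(plan=[0, 0, 0, 0, 0, 0, 0, 0, 0, 0, 0, 0])

```text
time_s: 15.42
ee_pos: [551.1, -294.9, 219.1]
ee_rot: [179.9, -0.0, 179.6]
force: [-0.6, 0.2, 0.6]
gripper_width: 89.9
gripper_force: 0.0
```

```bash
python3 - <<'E'
from h import *
p=viewer.grab_frame("wrist"); save(p,"w7"); s=sensors.state(); print(s["ee_pos"],s["ee_rot"],s["time_s"])
for t in("vial_a_center","battery"):
    for f in(viewer.pinpoint,viewer.boxes_of):
        for d in f(t,p): print(t,f.__name__,d["location"],d["score"],np.round(atz(p,d["location"],28),1))
# blue cap blobs
h=cv2.cvtColor(p["img"],cv2.COLOR_RGB2HSV); m=cv2.inRange(h,(100,150,90),(125,255,255))
n,_,st,c=cv2.connectedComponentsWithStats(m)
for i in range(1,n):
    if st[i,4]>40: print("blue",c[i],st[i],np.round(atz(p,c[i],53),1))
E
```

```text
[ 551.13755717 -294.49095569  219.24827165] [ 1.79950597e+02 -3.31707824e-02  1.79605267e+02] 15.4667
vial_a_center call [307.4, 241.0] 0.94 [ 617.9 -301.    28. ]
vial_a_center call [531.3, 35.4] 0.55 [399.2 -74.1  28. ]
vial_a_center call [304.6, 242.4] 0.98 [ 619.7 -304.3   28. ]
battery call [208.7, 228.4] 0.51 [ 601.3 -416.3   28. ]
battery call [197.1, 231.2] 0.66 [ 604.7 -430.2   28. ]
blue [269.34965035 176.98601399] [260 168  19  19 286] [ 536.4 -339.2   53. ]
blue [304.06837607 249.11111111] [296 241  17  17 234] [ 617.4 -304.2   53. ]
blue [366.6   310.548] [362 297  10  28 250] [ 695.5 -232.2   53. ]
```

View pics/w7.png

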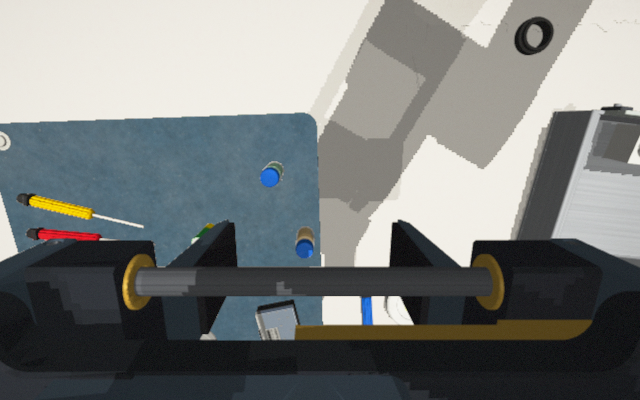

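Blue caps at (269,177) and (304,249), giving vials at about (536,−339) and (618,−304), with the battery at (205,230). Going for the nearer vial first.

Emit:
step_arm(plan=[0.36, -1.12, 2.5, 0, 0, 0, 0.36, -1.12, 2.5, 0, 0, 0, 0.36, -1.12, 2.5, 0, 0, 0, 0.36, -1.11, 2.5, 0, 0, 0, 0, 0, 0, 0, 0, 0], hand=6)

```text
time_s: 16.08
ee_pos: [533.4, -339.2, 114.4]
ee_rot: [179.7, -0.5, 179.5]
force: [0.2, 1.5, -1.4]
gripper_width: 61.1
gripper_force: 0.0
```

Emit:
step_arm(plan=[0, 0, 0, 0, 0, 0, 0, 0, 0, 0, 0, 0])

```text
time_s: 16.25
ee_pos: [537.7, -339.7, 121.0]
ee_rot: [-180.0, 0.1, 179.6]
force: [1.1, -0.2, 1.3]
gripper_width: 60.6
gripper_force: 0.0
```

```bash
python3 - <<'E'
from h import *
p=viewer.grab_frame("wrist"); s=sensors.state(); print(s["ee_pos"],s["ee_rot"],s["time_s"])
for d in viewer.pinpoint("vial_a_center",p): print(d["location"],d["score"],np.round(atz(p,d["location"],28),1))
h=cv2.cvtColor(p["img"],cv2.COLOR_RGB2HSV); m=cv2.inRange(h,(100,150,90),(125,255,255))
n,_,st,c=cv2.connectedComponentsWithStats(m)
for i in range(1,n):
    if st[i,4]>40: print("blue",c[i],st[i],np.round(atz(p,c[i],53),1))
E
```

```text
[ 537.99661346 -339.83267046  121.50671773] [-1.79911697e+02  1.78316183e-01  1.79622331e+02] 16.3
[351.2, 297.5] 0.72 [ 619.6 -305.3   28. ]
blue [311.76996198 217.1634981 ] [300 203  25  28 526] [ 536.1 -339.8   53. ]
blue [355.72544643 311.20982143] [344 297  24  27 448] [ 616.6 -304.6   53. ]
```

Emit:
step_arm(plan=[0.02, 0, 2, 0, 0, 0, 0.02, 0, 2, 0, 0, 0, 0.02, 0, 2, 0, 0, 0, 0, 0, 1.2, 0, 0, 0, 0, 0, 0.4, 0, 0, 0])

```text
time_s: 16.77
ee_pos: [535.8, -339.2, 42.6]
ee_rot: [179.9, -0.1, 179.6]
force: [-0.4, -0.6, -0.6]
gripper_width: 60.3
gripper_force: 0.0
```

Emit:
step_arm(plan=[0, 0, 0, 0, 0, 0, 0, 0, 0, 0, 0, 0, 0, 0, 0, 0, 0, 0, 0, 0, 0, 0, 0, 0, 0, 0, 0, 0, 0, 0], hand=1.6, newtons=12)

```text
time_s: 17.18
ee_pos: [536.5, -340.3, 44.4]
ee_rot: [-180.0, 0.1, 179.6]
force: [0.6, -0.1, -0.2]
gripper_width: 29.4
gripper_force: 0.0
```

Emit:
step_arm(plan=[0, 0, 0, 0, 0, 0, 0, 0, 0, 0, 0, 0, 0, 0, 0, 0, 0, 0, 0, 0, 0, 0, 0, 0])

```text
time_s: 17.52
ee_pos: [536.4, -340.2, 43.9]
ee_rot: [-180.0, 0.1, 179.6]
force: [0.3, -0.0, 2.6]
gripper_width: 21.6
gripper_force: 12.0
```

```bash
python3 - <<'E'
from h import *
s=sensors.state(); print(s["ee_pos"],s["ee_rot"],s["time_s"],s["gripper_width"],s["gripper_force"])
H=R.from_euler('z',-6.6,degrees=True)*R.from_euler('y',5,degrees=True)
hook=np.array([485.3,88.8,73]); W=H*R.from_euler('y',180,degrees=True); print(W.as_euler('xyz',degrees=True))
for n,y in(("a",32),("b",-32)):
    m=hook+H.apply([26,y,-20]); print(n,np.round(m,1),"seatTCP",np.round(m+H.apply([0,0,-24+43]),1),"preTCP",np.round(m+H.apply([0,0,43+12]),1))
E
```

```text
[ 536.36549193 -340.18280308   43.93340772] [-1.79975107e+02  5.13735369e-02  1.79576131e+02] 17.5167 21.624742928197414 11.995746195316315
[180.   -5.  173.4]
a [513.  117.8  50.8] seatTCP [514.6 117.6  69.7] preTCP [517.7 117.3 105.6]
b [505.6  54.2  50.8] seatTCP [507.3  54.   69.7] preTCP [510.4  53.7 105.6]
```

```bash
python3 - <<'E'
from h import *
rows([519,117,165],[180,-5,173.4],14,start=(np.array([536.4,-340.2,164]),R.from_euler('xyz',[180,0,179.6],degrees=True)))
E
```

```text
0.15, 3.26, -0.01, -0.0003, 0.0062, 0.0077, 0.17, 3.26, -0.01, -0.0003, 0.0062, 0.0077, 0.2, 3.26, -0, -0.0003, 0.0062, 0.0077, 0.22, 3.26, -0, -0.0003, 0.0062, 0.0077, 0.25, 3.26, 0, -0.0003, 0.0062, 0.0077,
0.27, 3.26, 0, -0.0003, 0.0062, 0.0077, 0.3, 3.25, 0.01, -0.0003, 0.0062, 0.0077, 0.32, 3.25, 0.01, -0.0003, 0.0062, 0.0077, 0.35, 3.25, 0.01, -0.0003, 0.0062, 0.0077, 0.37, 3.25, 0.02, -0.0003, 0.0062, 0.0077,
0.4, 3.24, 0.02, -0.0003, 0.0062, 0.0077, 0.42, 3.24, 0.02, -0.0003, 0.0062, 0.0077, 0.45, 3.24, 0.03, -0.0003, 0.0062, 0.0077, 0.47, 3.23, 0.03, -0.0003, 0.0062, 0.0077,
```

Emit:
step_arm(plan=[0, 0, -2, 0, 0, 0, 0, 0, -3, 0, 0, 0, 0, 0, -3, 0, 0, 0, 0, 0, -3, 0, 0, 0, 0, 0, -1, 0, 0, 0])

```text
time_s: 17.93
ee_pos: [537.8, -341.1, 168.0]
ee_rot: [-179.8, 0.4, 179.6]
force: [1.4, -0.8, -0.2]
gripper_width: 21.7
gripper_force: 12.0
```

Emit:
step_arm(plan=[0.15, 3.25, 0, 0, 0.006, 0.008, 0.15, 3.25, 0, 0, 0.006, 0.008, 0.2, 3.25, 0, 0, 0.006, 0.008, 0.2, 3.25, 0, 0, 0.006, 0.008, 0.25, 3.25, 0, 0, 0.006, 0.008])

```text
time_s: 18.35
ee_pos: [529.5, -175.8, 162.5]
ee_rot: [-180.0, -1.8, 177.2]
force: [-0.1, -0.6, 0.2]
gripper_width: 21.6
gripper_force: 12.0
```

Emit:
step_arm(plan=[0.25, 3.25, 0, 0, 0.006, 0.008, 0.3, 3.25, 0, 0, 0.006, 0.008, 0.3, 3.25, 0, 0, 0.006, 0.008, 0.35, 3.25, 0, 0, 0.006, 0.008, 0.35, 3.25, 0, 0, 0.006, 0.007])

```text
time_s: 18.77
ee_pos: [524.3, -12.6, 163.1]
ee_rot: [-179.9, -3.5, 175.0]
force: [0.3, 0.4, -0.9]
gripper_width: 22.1
gripper_force: 12.0
```

Emit:
step_arm(plan=[0.4, 3.25, 0, 0, 0.007, 0.008, 0.4, 3.25, 0, 0, 0.007, 0.007, 0.45, 3.25, 0, 0, 0.007, 0.007, 0.45, 3.2, 0, 0, 0.007, 0.007, 0, 0, 0, 0, 0, 0])

```text
time_s: 19.18
ee_pos: [520.4, 121.2, 163.9]
ee_rot: [-179.9, -5.1, 173.6]
force: [0.5, -0.4, -0.1]
gripper_width: 21.6
gripper_force: 12.0
```

Emit:
step_arm(plan=[0, 0, 0, 0, 0, 0, 0, 0, 0, 0, 0, 0])

```text
time_s: 19.35
ee_pos: [520.4, 116.0, 164.1]
ee_rot: [-179.7, -5.1, 173.4]
force: [-0.5, -0.2, -0.2]
gripper_width: 21.4
gripper_force: 12.0
```

```bash
python3 - <<'E'
from h import *
p=viewer.grab_frame("wrist"); save(p,"w8"); s=sensors.state(); print(s["ee_pos"],s["ee_rot"],s["time_s"],s["gripper_width"])
H=R.from_euler('z',-6.6,degrees=True)*R.from_euler('y',5,degrees=True); hook=np.array([485.3,88.8,73])
tcp,rt=pose()
print("pred bores px",[np.round(proj(p,hook+H.apply([26,y,-20])),1) for y in(32,-32)],"vial bottom px",proj(p,tcp+rt.apply([0,0,43])))
for t,z in dict(bore_a=50.8,hook=73,grip_tab=92).items():
    for d in viewer.pinpoint(t,p): print(t,d["location"],round(d["score"],2),np.round(atz(p,d["location"],z),1))
a=cv2.imread("pics/w8.png")[140:320,190:430]; cv2.imwrite("pics/w8c.png",cv2.resize(a,None,fx=3.3,fy=3.3,interpolation=cv2.INTER_CUBIC))
E
```

```text
[520.55989355 115.52357263 164.26158262] [-179.69980875   -5.08835544  173.34654856] 19.4 21.54599467680588
pred bores px [array([313.8, 206.1]), array([242.1, 205.9])] vial bottom px [311.04484805 231.15945875]
bore_a [246.7, 208.5] 0.69 [508.4  58.   50.8]
bore_a [312.3, 210.9] 0.61 [517.2 116.   50.8]
hook [272.7, 185.0] 0.77 [487.9  87.2  73. ]
grip_tab [274.1, 189.4] 0.68 [489.4  90.6  92. ]
```

View pics/w8c.png

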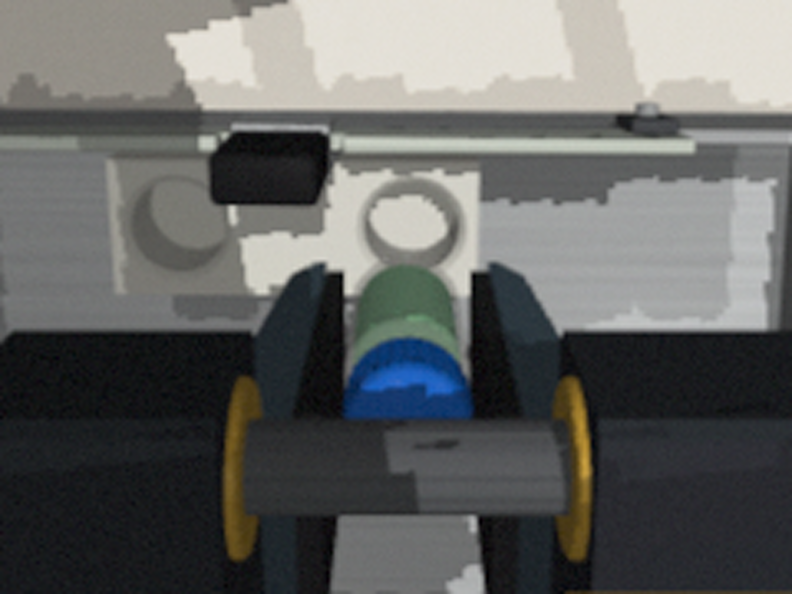

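The picture shows the vial upright in the jaws at column ~314, with bore a at full pixel (314.8,207.3) and bore b at (245.8,207.3); both are within 1–3 px of my predictions. I apply a small correction and descend along the bore axis.

Emit:
step_arm(plan=[-0.16, 0.09, 1.5, 0, 0, 0, -0.16, 0.09, 1.5, 0, 0, 0, 0, 0, 1.3, 0, 0, 0, 0, 0, 0.9, 0, 0, 0, 0, 0, 0, 0, 0, 0])

```text
time_s: 19.97
ee_pos: [518.4, 117.2, 111.0]
ee_rot: [-179.7, -5.2, 173.3]
force: [0.6, -1.2, -0.0]
gripper_width: 21.2
gripper_force: 12.0
```

Emit:
step_arm(plan=[0, 0, 0, 0, 0, 0, 0, 0, 0, 0, 0, 0])

```text
time_s: 20.13
ee_pos: [520.3, 117.9, 113.4]
ee_rot: [-179.8, -5.0, 173.3]
force: [-0.6, -0.2, -0.1]
gripper_width: 21.3
gripper_force: 12.0
```

```bash
python3 - <<'E'
from h import *
p=viewer.grab_frame("wrist"); save(p,"w9"); s=sensors.state(); print(s["ee_pos"],s["ee_rot"],s["time_s"],s["force"])
H=R.from_euler('z',-6.6,degrees=True)*R.from_euler('y',5,degrees=True); m=np.array([514,118.3,50.8])
d=H.inv().apply(pose()[0]-m); print("TCP in bore frame",np.round(d,1), "bore px", proj(p,m))
for d in viewer.pinpoint("bore_a",p): print(d["location"],round(d["score"],2),np.round(atz(p,d["location"],50.8),1))
E
```

```text
[520.44522784 118.06703203 113.59555963] [-179.78066775   -4.92754601  173.36358086] 20.1833 [ 1.07936234  0.87255946 -0.21246507]
TCP in bore frame [ 0.9  0.5 63.1] bore px [311.60127168 220.25736133]
[308.9, 225.8] 0.85 [517.9 115.8  50.8]
[228.9, 219.1] 0.7 [506.2  58.2  50.8]
[313.0, 248.4] 0.21 [535.5 116.8  50.8]
```

Emit:
step_arm(plan=[0.05, -0.03, 0.7, 0, 0, 0, 0, 0, 0.7, 0, 0, 0, 0, 0, 0.5, 0, 0, 0, 0, 0, 0.3, 0, 0, 0, 0, 0, 0, 0, 0, 0])

```text
time_s: 20.65
ee_pos: [516.7, 117.9, 89.9]
ee_rot: [-179.7, -5.1, 173.4]
force: [1.1, -0.4, -1.1]
gripper_width: 21.3
gripper_force: 12.0
```

Emit:
step_arm(plan=[0, 0, 0.3, 0, 0, 0, 0, 0, 0.3, 0, 0, 0, 0, 0, 0, 0, 0, 0])

```text
time_s: 20.9
ee_pos: [516.3, 118.0, 84.3]
ee_rot: [-179.7, -5.1, 173.4]
force: [0.0, 0.2, -0.2]
gripper_width: 21.3
gripper_force: 12.0
```

Emit:
step_arm(plan=[0, 0, 0.3, 0, 0, 0, 0, 0, 0.3, 0, 0, 0, 0, 0, 0.3, 0, 0, 0, 0, 0, 0.2, 0, 0, 0, 0, 0, 0, 0, 0, 0])

```text
time_s: 21.32
ee_pos: [515.4, 118.1, 73.4]
ee_rot: [-179.7, -5.1, 173.4]
force: [0.4, -1.1, 0.2]
gripper_width: 21.8
gripper_force: 12.0
```

Emit:
step_arm(plan=[0, 0, 0.1, 0, 0, 0, 0, 0, 0.1, 0, 0, 0, 0, 0, 0, 0, 0, 0])

```text
time_s: 21.57
ee_pos: [515.5, 118.1, 71.8]
ee_rot: [-179.7, -5.0, 173.4]
force: [0.1, 0.7, 0.7]
gripper_width: 21.4
gripper_force: 12.0
```

Emit:
step_arm(plan=[0, 0, 0.1, 0, 0, 0, 0, 0, 0.05, 0, 0, 0, 0, 0, 0, 0, 0, 0])

```text
time_s: 21.82
ee_pos: [515.4, 118.2, 70.4]
ee_rot: [-179.7, -5.0, 173.4]
force: [-0.4, -0.2, 0.5]
gripper_width: 21.8
gripper_force: 12.1
```

Emit:
step_arm(plan=[0, 0, 0.05, 0, 0, 0, 0, 0, 0.05, 0, 0, 0, 0, 0, 0, 0, 0, 0])

```text
time_s: 22.07
ee_pos: [515.4, 118.2, 69.4]
ee_rot: [-179.7, -5.0, 173.4]
force: [0.1, -0.2, -0.1]
gripper_width: 21.1
gripper_force: 12.2
```

Emit:
step_arm(plan=[0, 0, 0.05, 0, 0, 0, 0, 0, 0.05, 0, 0, 0, 0, 0, 0, 0, 0, 0])

```text
time_s: 22.32
ee_pos: [515.4, 118.1, 68.5]
ee_rot: [-179.7, -5.0, 173.4]
force: [0.2, 1.0, 0.4]
gripper_width: 21.6
gripper_force: 12.4
```

Emit:
step_arm(plan=[0, 0, 0.05, 0, 0, 0, 0, 0, 0.03, 0, 0, 0, 0, 0, 0, 0, 0, 0])

```text
time_s: 22.57
ee_pos: [515.4, 118.0, 68.1]
ee_rot: [-179.7, -5.0, 173.4]
force: [-0.9, -1.4, 5.0]
gripper_width: 21.5
gripper_force: 12.6
```

```bash
python3 - <<'E'
from h import *
s=sensors.state(); print(s["ee_pos"],s["force"],s["torque"],s["gripper_force"])
p=viewer.grab_frame("wrist"); save(p,"w10")
a=cv2.imread("pics/w10.png")[160:330,190:430]; cv2.imwrite("pics/w10c.png",cv2.resize(a,None,fx=3.3,fy=3.3,interpolation=cv2.INTER_CUBIC))
E
```

```text
[515.41644675 117.95177449  68.06072053] [-0.91160464 -1.4152448   5.04171816] [-0.21765668  0.08031828  0.03353743] 12.595852138765622
```

Contact (5 N) at the expected seated depth. Release and lift.

Emit:
step_arm(plan=[0, 0, -0.03, 0, 0, 0, 0, 0, 0, 0, 0, 0, 0, 0, 0, 0, 0, 0, 0, 0, 0, 0, 0, 0], hand=3.2)

```text
time_s: 22.95
ee_pos: [515.8, 118.4, 67.8]
ee_rot: [-179.8, -5.0, 173.4]
force: [3.0, -0.2, -1.6]
gripper_width: 32.0
gripper_force: 1.0
```

Emit:
step_arm(plan=[0, 0, -1, 0, 0, 0, 0, 0, -1.5, 0, 0, 0, 0, 0, -2.5, 0, 0, 0, 0, 0, -3, 0, 0, 0, 0, 0, -3, 0, 0, 0])

```text
time_s: 23.37
ee_pos: [523.7, 117.3, 178.8]
ee_rot: [-179.7, -5.2, 173.4]
force: [0.3, 0.2, 0.1]
gripper_width: 31.7
gripper_force: 0.0
```

```bash
python3 - <<'E'
from h import *
p=viewer.grab_frame("wrist"); save(p,"w11"); s=sensors.state(); print(s["ee_pos"],s["ee_rot"],s["force"],s["gripper_width"],s["time_s"])
for t,z in dict(bore_a=50.8,hook=73,grip_tab=92,vial_a_center=54).items():
    for d in viewer.pinpoint(t,p): print(t,d["location"],round(d["score"],2),np.round(atz(p,d["location"],z),1))
a=cv2.imread("pics/w11.png")[140:320,190:430]; cv2.imwrite("pics/w11c.png",cv2.resize(a,None,fx=3.3,fy=3.3,interpolation=cv2.INTER_CUBIC))
rows([617,-304,135],[180,0,180],15)
E
```

```text
[527.76884925 117.94310269 185.11679315] [-179.91080091   -4.50197642  173.38690132] [3.31171849 0.49096906 3.04683915] 32.12292183473719 23.4167
bore_a [311.4, 203.9] 0.76 [516.4 116.8  50.8]
bore_a [248.0, 201.0] 0.73 [506.9  58.1  50.8]
hook [272.0, 180.4] 0.62 [488.4  86.3  73. ]
hook [282.6, 194.0] 0.24 [501.1  93.8  73. ]
grip_tab [276.4, 185.3] 0.75 [491.1  92.1  92. ]
-0.96, -2.72, 0.21, 0, -0.006, -0.0077, -0.94, -2.72, 0.22, 0, -0.006, -0.0077, -0.92, -2.73, 0.22, 0, -0.006, -0.0077, -0.89, -2.74, 0.23, 0, -0.006, -0.0077, -0.87, -2.75, 0.23, 0, -0.006, -0.0077,
-0.85, -2.75, 0.24, 0, -0.006, -0.0077, -0.83, -2.76, 0.24, 0, -0.006, -0.0077, -0.8, -2.77, 0.25, 0, -0.006, -0.0077, -0.78, -2.77, 0.25, 0, -0.006, -0.0077, -0.76, -2.78, 0.26, 0, -0.006, -0.0077,
-0.74, -2.78, 0.26, 0, -0.006, -0.0077, -0.71, -2.79, 0.27, 0, -0.006, -0.0077, -0.69, -2.79, 0.27, 0, -0.006, -0.0077, -0.67, -2.8, 0.27, 0, -0.006, -0.0077, -0.64, -2.8, 0.28, 0, -0.006, -0.0077,
```

View pics/w11c.png

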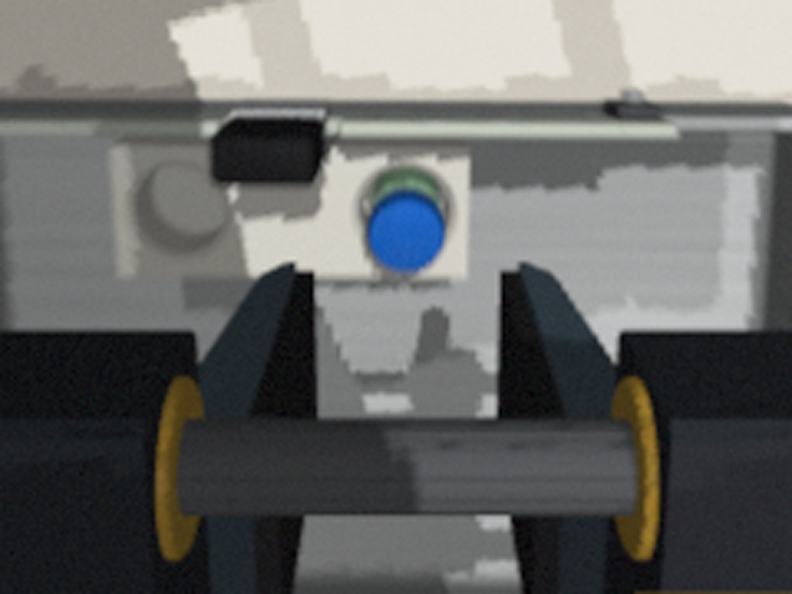

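The vial is seated cap-up in bore a (cap at crop (405,232)) and the holder hasn't moved. That was my 11th picture, one over the limit of 10, so I'll rely on numbers from here. Fetching the second vial.

Emit:
step_arm(plan=[-0.95, -2.75, 0.2, 0, -0.006, -0.008, -0.95, -2.75, 0.2, 0, -0.006, -0.008, -0.9, -2.75, 0.2, 0, -0.006, -0.008, -0.9, -2.75, 0.2, 0, -0.006, -0.008, -0.9, -2.75, 0.2, 0, -0.006, -0.008], hand=6)

```text
time_s: 24.03
ee_pos: [554.8, -24.9, 162.7]
ee_rot: [-179.9, -3.6, 175.7]
force: [-0.2, 0.5, -0.1]
gripper_width: 59.2
gripper_force: 0.0
```

Emit:
step_arm(plan=[-0.85, -2.75, 0.2, 0, -0.006, -0.008, -0.85, -2.75, 0.2, 0, -0.006, -0.008, -0.8, -2.75, 0.2, 0, -0.006, -0.008, -0.8, -2.8, 0.2, 0, -0.006, -0.008, -0.75, -2.8, 0.2, 0, -0.006, -0.007])

```text
time_s: 24.45
ee_pos: [586.6, -165.4, 150.8]
ee_rot: [179.9, -1.8, 177.9]
force: [0.5, 0.6, 0.1]
gripper_width: 59.9
gripper_force: 0.0
```

Emit:
step_arm(plan=[-0.75, -2.8, 0.2, 0, -0.006, -0.007, -0.7, -2.8, 0.2, 0, -0.006, -0.007, -0.7, -2.8, 0.2, 0, -0.006, -0.007, -0.7, -2.8, 0.2, 0, -0.005, -0.007, -0.65, -2.8, 0.2, 0, -0.005, -0.007])

```text
time_s: 24.87
ee_pos: [618.4, -305.9, 139.8]
ee_rot: [179.8, -0.2, 179.9]
force: [0.5, 0.0, -0.4]
gripper_width: 60.1
gripper_force: 0.0
```

Emit:
step_arm(plan=[0, 0, 0, 0, 0, 0, 0, 0, 0, 0, 0, 0, 0, 0, 0, 0, 0, 0])

```text
time_s: 25.12
ee_pos: [618.5, -304.3, 140.5]
ee_rot: [179.8, -0.2, 179.9]
force: [0.9, 0.6, 0.2]
gripper_width: 60.1
gripper_force: 0.0
```

```bash
cat > vial.py <<'E'
from h import *
p=viewer.grab_frame("wrist"); s=sensors.state(); print(s["ee_pos"],s["ee_rot"],s["time_s"],s["gripper_width"])
for d in viewer.pinpoint("vial_a_center",p): print(d["location"],d["score"],np.round(atz(p,d["location"],28),1))
h=cv2.cvtColor(p["img"],cv2.COLOR_RGB2HSV); m=cv2.inRange(h,(100,150,90),(125,255,255))
n,_,st,c=cv2.connectedComponentsWithStats(m)
for i in range(1,n):
    if st[i,4]>40:
        X=atz(p,c[i],53); e=pose()[1].inv().apply(np.append((X-pose()[0])[:2],0)); print("blue",c[i],st[i],np.round(X,1),"tool cm",np.round(e/10,2))
E
python3 vial.py
```

```text
[ 618.79227781 -303.91755788  141.03270323] [ 1.79861276e+02 -1.36513389e-01  1.79949000e+02] 25.1667 60.018242868358655
[312.6, 202.9] 0.89 [ 617.3 -303.5   28. ]
blue [311.59589041 211.50913242] [300 200  24  24 438] [ 617.9 -304.3   53. ] tool cm [ 0.12 -0.05  0.  ]
```

Emit:
step_arm(plan=[0.05, -0.03, 2.2, 0, 0, 0, 0, 0, 2.2, 0, 0, 0, 0, 0, 2.2, 0, 0, 0, 0, 0, 2, 0, 0, 0, 0, 0, 1.05, 0, 0, 0])

```text
time_s: 25.63
ee_pos: [617.7, -303.3, 43.1]
ee_rot: [179.8, -0.2, -180.0]
force: [-1.0, -0.2, -1.2]
gripper_width: 59.9
gripper_force: 0.0
```

Emit:
step_arm(plan=[0, 0, 0, 0, 0, 0, 0, 0, 0, 0, 0, 0, 0, 0, 0, 0, 0, 0, 0, 0, 0, 0, 0, 0, 0, 0, 0, 0, 0, 0], hand=1.6, newtons=12)

```text
time_s: 26.05
ee_pos: [619.8, -305.7, 47.1]
ee_rot: [-180.0, 0.1, 179.9]
force: [-0.3, 0.9, -0.7]
gripper_width: 29.2
gripper_force: 0.0
```

Emit:
step_arm(plan=[0, 0, 0, 0, 0, 0, 0, 0, 0, 0, 0, 0, 0, 0, 0, 0, 0, 0, 0, 0, 0, 0, 0, 0])

```text
time_s: 26.38
ee_pos: [619.6, -305.7, 46.5]
ee_rot: [180.0, 0.1, 179.9]
force: [-1.1, 1.1, 4.0]
gripper_width: 21.2
gripper_force: 12.0
```

Emit:
step_arm(plan=[0, 0, -2, 0, 0, 0, 0, 0, -3, 0, 0, 0, 0, 0, -3, 0, 0, 0, 0, 0, -3, 0, 0, 0, 0, 0, -1, 0, 0, 0])

```text
time_s: 26.8
ee_pos: [620.8, -306.5, 170.5]
ee_rot: [-179.8, 0.4, 179.9]
force: [1.0, -0.2, 0.2]
gripper_width: 21.3
gripper_force: 12.0
```

```bash
python3 - <<'E'
from h import *
s=sensors.state(); print(s["ee_pos"],s["ee_rot"],s["time_s"],s["gripper_width"],s["gripper_force"])
H=R.from_euler('z',-6.6,degrees=True)*R.from_euler('y',5,degrees=True)
ba=np.array([515.5,118.1,68.2])-H.apply([0,0,17.5]); print("bore a by touch",ba); bb=ba-H.apply([0,64,0]); print("bore b",bb)
t=bb+H.apply([0,0,63]); print("hover",t)
rows([t[0]+3.5,t[1],t[2]+45],[180,-5,173.4],14)
E
```

```text
[ 620.81782733 -306.52608654  170.4609299 ] [-179.83373761    0.39244988  179.92507069] 26.8 21.28312336060553 11.991769820451736
bore a by touch [513.98488253 118.27530507  50.76659278]
bore b [506.6289049   54.69944807  50.76659278]
hover [512.08332779  54.06834981 113.52685876]
0.76, 2.57, 0.07, -0.0005, 0.0067, 0.0081, 0.78, 2.57, 0.08, -0.0005, 0.0067, 0.0081, 0.8, 2.56, 0.09, -0.0005, 0.0067, 0.0081, 0.82, 2.56, 0.09, -0.0005, 0.0067, 0.0081, 0.84, 2.55, 0.1, -0.0005, 0.0067, 0.0081,
0.86, 2.54, 0.11, -0.0005, 0.0067, 0.0081, 0.88, 2.53, 0.11, -0.0005, 0.0067, 0.0081, 0.9, 2.53, 0.12, -0.0005, 0.0067, 0.0081, 0.92, 2.52, 0.13, -0.0005, 0.0067, 0.0081, 0.94, 2.51, 0.14, -0.0005, 0.0067, 0.0081,
0.95, 2.5, 0.14, -0.0005, 0.0067, 0.0081, 0.97, 2.5, 0.15, -0.0005, 0.0067, 0.0081, 0.99, 2.49, 0.16, -0.0005, 0.0067, 0.0081, 1.01, 2.48, 0.17, -0.0005, 0.0067, 0.0081,
```

Emit:
step_arm(plan=[0.75, 2.55, 0, 0, 0.0065, 0.008, 0.8, 2.55, 0.1, 0, 0.0065, 0.008, 0.8, 2.55, 0.1, 0, 0.0065, 0.008, 0.8, 2.55, 0.1, 0, 0.0065, 0.008, 0.85, 2.55, 0.1, 0, 0.0065, 0.008])

```text
time_s: 27.22
ee_pos: [580.1, -176.1, 160.9]
ee_rot: [180.0, -2.0, 177.6]
force: [-0.0, -0.0, -0.3]
gripper_width: 21.5
gripper_force: 12.0
```

Emit:
step_arm(plan=[0.85, 2.55, 0.1, 0, 0.0065, 0.008, 0.9, 2.55, 0.1, 0, 0.0065, 0.008, 0.9, 2.55, 0.1, 0, 0.0065, 0.008, 0.9, 2.5, 0.1, 0, 0.0065, 0.008, 0.95, 2.5, 0.1, 0, 0.0065, 0.008])

```text
time_s: 27.63
ee_pos: [542.3, -47.3, 158.1]
ee_rot: [-179.9, -3.8, 175.3]
force: [-0.0, 0.4, 0.6]
gripper_width: 21.6
gripper_force: 12.0
```

Emit:
step_arm(plan=[0.95, 2.5, 0.1, 0, 0.0065, 0.008, 0.95, 2.5, 0.1, 0, 0.007, 0.008, 0.95, 2.5, 0.1, 0, 0.007, 0.008, 0.95, 2.5, 0.1, 0, 0.0065, 0.008, 0, 0, 0, 0, 0, 0])

```text
time_s: 28.05
ee_pos: [512.8, 58.2, 156.8]
ee_rot: [-179.8, -5.4, 173.7]
force: [-0.2, 0.1, -0.1]
gripper_width: 21.3
gripper_force: 12.0
```

Emit:
step_arm(plan=[0, 0, 0, 0, 0, 0, 0, 0, 0, 0, 0, 0, 0, 0, 0, 0, 0, 0])

```text
time_s: 28.3
ee_pos: [514.8, 53.8, 157.4]
ee_rot: [-179.7, -5.3, 173.4]
force: [0.4, -0.0, 0.1]
gripper_width: 21.6
gripper_force: 12.0
```

```bash
cat > bore.py <<'E'
from h import *
p=viewer.grab_frame("wrist"); s=sensors.state(); print(s["ee_pos"],s["ee_rot"],s["time_s"],s["gripper_width"],s["force"])
H=R.from_euler('z',-6.6,degrees=True)*R.from_euler('y',5,degrees=True); bb=np.array([506.6,54.7,50.8])
d=H.inv().apply(s["ee_pos"]-bb); print("TCP in bore b frame",np.round(d,1))
W=H*R.from_euler('y',180,degrees=True); print("turn",np.round((pose()[1].inv()*W).as_rotvec(),4))
for a,X in (("b",bb),("a",bb+H.apply([0,64,0]))): print(a,"px pred",np.round(proj(p,X),1))
for t,z in dict(bore_a=50.8,hook=73).items():
    for q in viewer.pinpoint(t,p): print(t,np.round(q["location"],1),round(q["score"],2),np.round(atz(p,q["location"],z),1))
h=cv2.cvtColor(p["img"],cv2.COLOR_RGB2HSV); m=cv2.inRange(h,(100,150,90),(125,255,255))
n,_,st,c=cv2.connectedComponentsWithStats(m)
print("caps",[(np.round(c[i],1),st[i][:4]) for i in range(1,n) if st[i,4]>60])
E
python3 bore.py
```

```text
[514.78110816  53.71264632 157.49205573] [-179.7261269    -5.2711395   173.42222229] 28.35 21.350782293332983 [0.0560824  0.81487488 0.16821158]
TCP in bore b frame [ -1.1  -0.  107. ]
turn [-0.0048 -0.0047  0.0004]
b px pred [312.6 207.2]
a px pred [386.2 207.4]
bore_a [381.9 212.9] 0.93 [518.4 114.2  50.8]
bore_a [313.  209.1] 0.68 [508.3  54.9  50.8]
hook [352.5 183. ] 0.84 [486.8  88.7  73. ]
caps [(array([392.5, 215.4]), array([380, 203,  26,  26], dtype=int32)), (array([313.8, 255.5]), array([295, 239,  37,  28], dtype=int32))]
```

Emit:
step_arm(plan=[-0.13, 0, 1.5, -0.002, -0.002, 0, -0.13, 0, 1.5, -0.002, -0.002, 0, 0, 0, 1.1, 0, 0, 0, 0, 0, 0.6, 0, 0, 0, 0, 0, 0, 0, 0, 0])

```text
time_s: 28.87
ee_pos: [512.2, 54.2, 109.5]
ee_rot: [-179.9, -5.2, 173.4]
force: [0.4, 0.0, -0.1]
gripper_width: 21.1
gripper_force: 12.0
```

Emit:
step_arm(plan=[0, 0, 0, 0, 0, 0, 0, 0, 0, 0, 0, 0, 0, 0, 0, 0, 0, 0])

```text
time_s: 29.12
ee_pos: [513.7, 54.7, 111.5]
ee_rot: [-180.0, -4.9, 173.5]
force: [-0.1, -0.3, 0.6]
gripper_width: 21.3
gripper_force: 12.0
```

```bash
python3 bore.py
```

```text
[513.55529863  54.75430098 111.40734269] [-179.99159545   -4.9435534   173.49216841] 29.1667 21.32487604026444 [-0.42692996 -0.79590436 -0.24302474]
TCP in bore b frame [ 1.6  0.9 61. ]
turn [-0.0003  0.001   0.0016]
b px pred [310.7 220. ]
a px pred [398.9 220.1]
bore_a [394.2 225.4] 0.89 [517.5 114.6  50.8]
bore_a [315.6 221.4] 0.65 [508.1  58.1  50.8]
hook [357.  191.3] 0.85 [486.   87.2  73. ]
caps [(array([407.9, 228.9]), array([392, 215,  33,  26], dtype=int32)), (array([313.4, 254.1]), array([294, 238,  38,  29], dtype=int32))]
```

Emit:
step_arm(plan=[0, -0.06, 0.7, 0, 0, 0, 0, 0, 0.6, 0, 0, 0, 0, 0, 0.4, 0, 0, 0, 0, 0, 0.3, 0, 0, 0, 0, 0, 0, 0, 0, 0])

```text
time_s: 29.68
ee_pos: [510.8, 54.2, 89.9]
ee_rot: [-180.0, -5.1, 173.5]
force: [0.8, -0.7, -0.0]
gripper_width: 21.6
gripper_force: 12.0
```

Emit:
step_arm(plan=[0, 0, 0.3, 0, 0, 0, 0, 0, 0.3, 0, 0, 0, 0, 0, 0, 0, 0, 0])

```text
time_s: 29.93
ee_pos: [510.4, 54.3, 84.2]
ee_rot: [-180.0, -5.1, 173.5]
force: [0.4, 0.3, -0.2]
gripper_width: 21.3
gripper_force: 12.0
```

Emit:
step_arm(plan=[0, 0, 0.3, 0, 0, 0, 0, 0, 0.3, 0, 0, 0, 0, 0, 0.3, 0, 0, 0, 0, 0, 0.1, 0, 0, 0, 0, 0, 0, 0, 0, 0])

```text
time_s: 30.35
ee_pos: [509.7, 54.4, 74.5]
ee_rot: [-180.0, -5.1, 173.5]
force: [2.0, -0.0, -1.3]
gripper_width: 21.5
gripper_force: 12.0
```

Emit:
step_arm(plan=[0, 0, 0.1, 0, 0, 0, 0, 0, 0.1, 0, 0, 0, 0, 0, 0, 0, 0, 0])

```text
time_s: 30.6
ee_pos: [509.6, 54.5, 72.8]
ee_rot: [-180.0, -5.0, 173.5]
force: [1.2, -0.7, 0.2]
gripper_width: 21.1
gripper_force: 12.0
```

Emit:
step_arm(plan=[0, 0, 0.05, 0, 0, 0, 0, 0, 0.05, 0, 0, 0, 0, 0, 0, 0, 0, 0])

```text
time_s: 30.85
ee_pos: [509.5, 54.5, 71.8]
ee_rot: [-180.0, -5.0, 173.5]
force: [1.2, -0.5, -0.5]
gripper_width: 21.6
gripper_force: 12.0
```

Emit:
step_arm(plan=[0, 0, 0.05, 0, 0, 0, 0, 0, 0.05, 0, 0, 0, 0, 0, 0, 0, 0, 0])

```text
time_s: 31.1
ee_pos: [509.4, 54.5, 70.8]
ee_rot: [-180.0, -5.0, 173.5]
force: [0.9, 0.2, -0.3]
gripper_width: 21.6
gripper_force: 12.0
```

Emit:
step_arm(plan=[0, 0, 0.05, 0, 0, 0, 0, 0, 0, 0, 0, 0])

```text
time_s: 31.27
ee_pos: [509.4, 54.5, 70.4]
ee_rot: [-180.0, -5.0, 173.5]
force: [0.4, 1.1, 0.3]
gripper_width: 21.3
gripper_force: 12.0
```

Emit:
step_arm(plan=[0, 0, 0.05, 0, 0, 0, 0, 0, 0, 0, 0, 0])

```text
time_s: 31.43
ee_pos: [509.5, 54.6, 70.2]
ee_rot: [-180.0, -5.0, 173.5]
force: [-0.5, -1.0, 3.4]
gripper_width: 21.5
gripper_force: 12.0
```

Emit:
step_arm(plan=[0, 0, 0.03, 0, 0, 0, 0, 0, 0, 0, 0, 0])

```text
time_s: 31.6
ee_pos: [509.6, 54.6, 70.1]
ee_rot: [-180.0, -5.0, 173.5]
force: [0.3, -0.1, 4.8]
gripper_width: 21.4
gripper_force: 12.0
```

Contact at the expected depth; release, lift, check.

Emit:
step_arm(plan=[0, 0, -0.03, 0, 0, 0, 0, 0, 0, 0, 0, 0, 0, 0, 0, 0, 0, 0, 0, 0, 0, 0, 0, 0], hand=3.2)

```text
time_s: 31.93
ee_pos: [509.0, 54.6, 69.5]
ee_rot: [-180.0, -5.1, 173.5]
force: [0.0, 0.7, -0.2]
gripper_width: 32.1
gripper_force: 0.0
```

Emit:
step_arm(plan=[0, 0, -1, 0, 0, 0, 0, 0, -1.5, 0, 0, 0, 0, 0, -2.5, 0, 0, 0, 0, 0, -3, 0, 0, 0, 0, 0, -3, 0, 0, 0])

```text
time_s: 32.35
ee_pos: [518.5, 53.4, 180.9]
ee_rot: [-180.0, -5.1, 173.5]
force: [0.7, 0.4, 0.3]
gripper_width: 32.0
gripper_force: 0.0
```

Emit:
step_arm(plan=[0, 0, 0, 0, 0, 0, 0, 0, 0, 0, 0, 0, 0, 0, 0, 0, 0, 0, 0, 0, 0, 0, 0, 0])

```text
time_s: 32.68
ee_pos: [518.0, 53.4, 178.4]
ee_rot: [-179.9, -5.2, 173.5]
force: [-0.8, 0.7, -0.3]
gripper_width: 31.8
gripper_force: 0.0
```

```bash
python3 bore.py; python3 - <<'E'
from h import *
H=R.from_euler('z',-6.6,degrees=True)*R.from_euler('y',5,degrees=True); bb=np.array([506.6,54.7,50.8])
p=viewer.grab_frame("wrist"); print("cap top px expected",[np.round(proj(p,bb+H.apply([0,y,29])),1) for y in(0,64)])
T=viewer.grab_frame("top"); h=cv2.cvtColor(T["img"],cv2.COLOR_RGB2HSV); m=cv2.inRange(h,(100,150,90),(125,255,255))
n,_,st,c=cv2.connectedComponentsWithStats(m); print("top caps",[np.round(atz(T,c[i],79)[:2]) for i in range(1,n) if 8<st[i,4]<150])
for t in("battery","carrier","ring"):
    print(t,[np.round(atz(T,d["location"],0)[:2]).tolist() for d in viewer.pinpoint(t,T)[:2]])
E
```

```text
[517.988208    53.46247496 178.26792916] [-179.94570128   -5.1950766   173.49373242] 32.7333 31.804827350215497 [ 0.5088614 -0.2414202  0.2110383]
TCP in bore b frame [3.00e-01 1.00e-01 1.28e+02]
turn [-0.0011 -0.0034  0.0016]
b px pred [312.2 199.4]
a px pred [380.7 199.6]
bore_a [377.9 205.1] 0.94 [518.9 115.3  50.8]
bore_a [315.3 198.3] 0.74 [505.9  57.7  50.8]
hook [345.6 178.1] 0.95 [487.9  85.6  73. ]
caps [(array([313.2, 206. ]), array([302, 195,  23,  23], dtype=int32)), (array([386.6, 206.3]), array([375, 195,  24,  24], dtype=int32))]
cap top px expected [array([312. , 207.5]), array([387.8, 207.7])]
top caps [array([ 960., -567.]), array([958., 408.]), array([951., 431.]), array([947., 456.]), array([ 945., -416.]), array([941., 478.]), array([ 938., -468.]), array([934., 500.]), array([928., 523.]), array([920., 555.]), array([911., 590.]), array([ 726., -216.])]
battery [[615.0, -427.0]]
carrier [[719.0, -166.0]]
ring [[402.0, -62.0]]
```

```bash
python3 -c "
from workcell import env
print(env.job_done())"
```

```text
the job is handed in; nothing more can be done
None
```

The job is handed in at about 33 s: the holder hangs in the rail notch, both vials are seated cap up with one in each bore, and the battery, wafer carrier and ring were not touched (I viewed 11 pictures, one over the limit of 10).

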